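# Swap the battery packs in the charging dock and lock it for sea

## Task

The dock has finished charging one battery pack (green label): pull back the yellow safety catch, throw the red contact handle right over to the back, take the charged pack out and lay it flat in the steel tray. Slide every discharged pack that is on the bench (orange label) nose first into a slot of the dock until it is fully home, one to a slot in any order; then bring the handle down in front of the packs again and push the catch fully back over it, so that nothing can shake loose at sea.

Things in the scene. Friction and masses are not known exactly. Their poses are not given: they have to be found in the camera images.
- dock: charging dock, fixed: base plate 170 deep x 262 wide x 6 mm, flat and open at the front; on it a white housing (front at x = -0.002, 82 deep, 224 wide, top at z 0.048) with three letter-box slots in its front. Origin: centre of the base plate's underside, on the bench; x points from the open front (robot's side) to the back, y left, z up
- slot_1 (a point): where the handle centre of a pack fully home in the left slot lies (dock y = +0.072), 21 mm above the bench; x points into the slot, z up. Slot: 60 mm wide, 24 mm high, floor 6 mm above the bench (base plate), round-nosed side walls from 35 mm beyond this point, ends at a stop; the nose enters when the pack is 70 mm short of home
- slot_2 (a point): where the handle centre of a pack fully home in the middle slot lies (dock y = 0), 21 mm above the bench; x points into the slot, z up. Slot: 60 mm wide, 24 mm high, floor 6 mm above the bench (base plate), round-nosed side walls from 35 mm beyond this point, ends at a stop; the nose enters when the pack is 70 mm short of home
- slot_3 (a point): where the handle centre of a pack fully home in the right slot lies (dock y = -0.072), 21 mm above the bench; x points into the slot, z up. Slot: 60 mm wide, 24 mm high, floor 6 mm above the bench (base plate), round-nosed side walls from 35 mm beyond this point, ends at a stop; the nose enters when the pack is 70 mm short of home
- handle (a joint): contact handle, a bail hinged on both sides of the housing. 0 = down: its 10 mm cross bar lies 3 mm in front of the packs' handles and keeps them in (it cannot come down on a pack that stands out over 8 mm). Grows as it swings up and over to the back, stop at 2.1 rad; its weight keeps it down, or back once past 1.7. Lifts with 3 N, but by 0.05 rad at most while the catch is in
- handle_grip (a point): middle of the handle's red round grip, 13 mm thick, 70 mm free length along the dock's y. Down: 56 mm above the bench, 100 mm in front of the dock's origin. Moves on a 136 mm circle about handle_hinge and may turn in the fingers. The cross bar runs parallel 50 mm away; thrown back, the grip is about 145 mm above the bench and the bar level with it on the front side
- handle_hinge (a point): the handle's hinge axis at mid width (axis along the dock's y): 35 mm behind the dock's origin, 42 mm above the bench
- catch (a joint): safety catch, a bolt on the dock's right side. 0 = fully in (towards the dock's middle), its tip over the handle's right arm; grows to 0.022 m as it slides out along the dock's -y; the handle is free above 0.013. Stays where it is left, 2 N moves it. Push it in only when the handle is down, else its tip stands in the handle's way
- catch_knob (a point): middle of the catch's yellow upright knob: 14 mm thick (along the dock's x), 16 mm wide (along its y), 34 mm tall, its top 17 mm above this point; 63 mm above the bench
- tray: open steel tray, loose, 300 g: inside 84 mm (its x) x 148 mm (its y), 2 mm walls 35 mm high, floor 2 mm thick; origin: centre of its underside, on the bench; a pack goes in flat, along the tray's y, either way round
- drivers: black stand with five upright red and blue precision drivers, 50 (its x) x 94 x 147 mm tall, loose: a bystander, not to be knocked over; origin: centre of its underside, 2 mm above the bench on a rubber mat. Behind it the open lid of the grey controller box (fixed) overhangs the bench, 40 mm up, where x is over 0.60 and y under -0.27
- empty_1_grip (a point): discharged battery pack, 125 mm long, 150 g: flat grey body 85 long x 56 wide x 18 mm thick, behind it a black block handle 40 x 24 x 30 mm tall, undersides flush. Point: centre of the handle, 15 mm above the underside, 105 mm behind the nose; x points to the nose, z up. Orange label. Flat on the bench at the start; two or three of the three discharged packs are present
- empty_2_grip (a point): discharged battery pack, 125 mm long, 150 g: flat grey body 85 long x 56 wide x 18 mm thick, behind it a black block handle 40 x 24 x 30 mm tall, undersides flush. Point: centre of the handle, 15 mm above the underside, 105 mm behind the nose; x points to the nose, z up. Orange label. Flat on the bench at the start; two or three of the three discharged packs are present
- empty_3_grip (a point): discharged battery pack, 125 mm long, 150 g: flat grey body 85 long x 56 wide x 18 mm thick, behind it a black block handle 40 x 24 x 30 mm tall, undersides flush. Point: centre of the handle, 15 mm above the underside, 105 mm behind the nose; x points to the nose, z up. Orange label. Flat on the bench at the start; two or three of the three discharged packs are present
- charged_1_grip (a point): charged battery pack, 125 mm long, 150 g: flat grey body 85 long x 56 wide x 18 mm thick, behind it a black block handle 40 x 24 x 30 mm tall, undersides flush. Point: centre of the handle, 15 mm above the underside, 105 mm behind the nose; x points to the nose, z up. Green label. Home in slot_1 at the start; just one of the three charged packs is present
- charged_2_grip (a point): charged battery pack, 125 mm long, 150 g: flat grey body 85 long x 56 wide x 18 mm thick, behind it a black block handle 40 x 24 x 30 mm tall, undersides flush. Point: centre of the handle, 15 mm above the underside, 105 mm behind the nose; x points to the nose, z up. Green label. Home in slot_2 at the start; just one of the three charged packs is present
- charged_3_grip (a point): charged battery pack, 125 mm long, 150 g: flat grey body 85 long x 56 wide x 18 mm thick, behind it a black block handle 40 x 24 x 30 mm tall, undersides flush. Point: centre of the handle, 15 mm above the underside, 105 mm behind the nose; x points to the nose, z up. Green label. Home in slot_3 at the start; just one of the three charged packs is present

How it is judged:
By the outcome, as a careful person would: the job done as asked, in the order asked, and still so for the second after the job is handed in, with the robot touching nothing.
Of empty_1, empty_2, empty_3 only 2 to 3 are there at a start; the rules pass over those that are not, and their reading is None.
Of charged_1, charged_2, charged_3 only 1 to 1 are there at a start; the rules pass over those that are not, and their reading is None.
At some moment in a run one of empty_1, empty_2, empty_3, tray may be knocked a few centimetres aside while the robot is not near it.
Once in a run the grip may slacken for a moment while it holds something.
It also fails if it takes over 210 s, if anything falls off the work surface, if the arm or the gripper's body presses on something with over 40 N, if the wrist force passes 120 N, or if a joint passes its speed limit or range.

## Robot

A 6-joint arm with a two-finger parallel gripper is mounted at the origin on a cart in front of the work surface, level with it; the furniture and walls round the work are solid. World frame = base frame: x ahead of the robot, y to its left, z up, the work surface at z = 0. Lengths are in m, angles in rad, forces in N, time in s.
With the tool pointing down it reaches from about 0.35 to 0.775 m from the base axis. Payload 7.3 kg.
Tool frame: the origin (TCP) lies midway between the tips of the shut fingers; the grasp point (between the pads) lies 19 mm behind it; z points along the fingers, y is the line along which they close (so a half turn about z gives the same grasp; the last joint's range is limited). The gripper opens to 92 mm and grips with 3 to 60 N. Pads are 19 mm wide; open, the fingers measure 130 mm over their backs; the gripper's body (75 mm by 190 mm) begins 47 mm behind the grasp point.
Start: joints at [0.974, 0.342, 1.524, -0, 1.275, -0.146], TCP at [0.229, 0.473, 0.188] pointing down, gripper open.
Joint ranges: [-2.53, 2.53], [-0.77, 2.02], [0.04, 2.7], [-1, 4.14], [0.28, 2.66], [-3.11, 3.11]. Speed limits (rad/s): [2.57, 2.57, 3.14, 3.14, 3.14, 3.14].

## Interface

Orientations are given as a unit quaternion [w, x, y, z].
In Python, from workcell import ctrl gives the robot as it stands. The module is installed in compiled form; this text tells all that it offers.
- The arm moves only by the shell command python3 -m handwheel 'ROWS'. ROWS is JSON, one flat list of numbers, 7 for each row, row after row: the turn, a rotation vector about the tool's x, y, z in degrees, then the shift along the tool's x, y, z in cm, then the finger opening in cm, from 0 to 9.18. In form: [rx, ry, rz, tx, ty, tz, gripper, rx, ry, rz, tx, ty, tz, gripper, ...]. A call has 1 to 20 rows; each row shifts and turns the commanded pose from where the row before left it, along the tool's axes as they then stand; what a row does not reach is not made up. A row lasts 1/10 s, in which the tool goes at most 50 mm and 8.59 degrees, less where a joint would pass 70% of its speed; a pose out of reach is approached as far as the arm can. A call is refused whole if a number of a shift passes 5 or a number of a turn 8.59, either way. A call with a gripper value outside its range is refused whole. The fingers move at their own pace and stop on an object; the grip force is fixed at half the most. Time passes only in rows, so rows that do not move let the fingers close. It gives the time, the measured TCP pose, the force, the opening and the grip force at its end, in the units of the state.
- ctrl.sense(): the state, without advancing time (a new reading comes with each control period).
- ctrl.get_image(name): name is "side" or "top" or "wrist"; returns a dict with "color" (400x640x3 uint8, red, green, blue), "fx", "fy", "cx", "cy" (pixels), "rvec" (rotation vector, rad) and "tvec" (3), from world to camera coordinates, as OpenCV has them; the wrist camera has in their place "hand_eye" (4x4, takes a point from camera to tool coordinates, whose origin is the TCP and whose axes are the flange's). Camera axes: x right, y down, z forward; pixel columns grow to the right and rows downward; lengths in m; the calibration is good to about 2 mm. The wrist camera is an equidistant fisheye: a pixel r from the principal point sees the ray r / f radians off the axis. A picture is of the moment at which its call begins: read the wrist's pose just before it. There is no depth.
- ctrl.hand_in(): hands the job in; it is judged then, once.
Trained networks look in the newest picture that a camera, given by its name, has taken for a name from the list of things; names that differ only in an ending like _2 or _b are one class to them, and where a whole thing is asked for, a point or a joint stands for the part that bears it (a point fixed in the world has none). Each returns a list of dicts, best first, with "score" (0 to 1); they miss things now and then, are a little off and sometimes report something else, mostly with a low value. They report only what shows in the picture. A call takes as long as a camera call.
- ctrl.spot_in(camera, query): "location" ([column, row] in pixels, amid what is visible of it).
- ctrl.outline_of(camera, query): "pixels" (400x640 bool, what is visible of it) and "location" ([column, row] in pixels, amid what is visible of it).
- ctrl.tip_of(camera, query): "location" ([column, row] in pixels: a listed point, or the origin of a listed thing).
The state is a dict: "clock": time; "q": joint angles; "qd": joint speeds; "effort": joint torques, N m; "position": TCP position; "tcp_rot": TCP orientation; "contact_force": force on the tool from outside, world axes, zero at the start; "moment": the same for the moment, N m; "opening": opening from 0.0 (shut) to 1.0 (fully open); "gripper_force": force on a finger pad.
Only numpy, scipy, OpenCV 4.12 (cv2) and the standard library are available. Lean on these libraries where they do the work, as an engineer would, in place of code of your own. Each camera call takes 0.05 s, during which the arm holds its last target. There are 200 camera calls.

## Working session

There is one attempt and no reset: what is moved stays moved. The work goes in short steps, Python scripts to look and compute and a shell command to move; the robot and the scene stay as the last step left them, time stands still between calls to the robot, and variables do not carry over. Pictures are saved under pics/ and viewed, at most 14 in all, crops included, and the job is handed in when it is done.

```bash
mkdir -p pics
cat > h.py <<'E'
import numpy as np, cv2
from workcell import ctrl
from scipy.spatial.transform import Rotation as R
def cam(n):
    im=ctrl.get_image(n); return im
def save(im,p): cv2.imwrite(p,cv2.cvtColor(im["color"],cv2.COLOR_RGB2BGR))
def tool():
    s=ctrl.sense(); q=np.array(s["tcp_rot"]); return np.array(s["position"]),R.from_quat(q[[1,2,3,0]])
def ray(im,uv,pose=None):
    x=(uv[0]-im["cx"])/im["fx"]; y=(uv[1]-im["cy"])/im["fy"]
    if "hand_eye" in im:
        p,Rt=pose; r=np.hypot(x,y); d=np.array([x/r*np.sin(r),y/r*np.sin(r),np.cos(r)]) if r>1e-9 else np.array([0,0,1.])
        H=np.array(im["hand_eye"]); return p+Rt.apply(H[:3,3]), Rt.apply(H[:3,:3]@d)
    Rm=cv2.Rodrigues(np.array(im["rvec"],float))[0]; t=np.array(im["tvec"]).ravel()
    return -Rm.T@t, Rm.T@np.array([x,y,1.])
def atz(im,uv,z,pose=None):
    o,d=ray(im,uv,pose); return o+d*(z-o[2])/d[2]
def proj(im,P,pose=None):
    P=np.atleast_2d(P).astype(float)
    if "hand_eye" in im:
        p,Rt=pose; H=np.array(im["hand_eye"]); c=(Rt.inv().apply(P-p)-H[:3,3])@H[:3,:3]
        r=np.hypot(c[:,0],c[:,1]); th=np.arctan2(r,c[:,2]); k=th/np.maximum(r,1e-9)
        return np.c_[im["cx"]+im["fx"]*k*c[:,0],im["cy"]+im["fy"]*k*c[:,1]]
    Rm=cv2.Rodrigues(np.array(im["rvec"],float))[0]; c=P@Rm.T+np.array(im["tvec"]).ravel()
    return np.c_[im["cx"]+im["fx"]*c[:,0]/c[:,2],im["cy"]+im["fy"]*c[:,1]/c[:,2]]
E
python3 - <<'E'
from h import *
np.set_printoptions(precision=4,suppress=True)
for n in ("top","side"):
    im=cam(n); save(im,f"pics/{n}0.png")
    for q,z in (("dock",0),("slot_1",.021),("handle_grip",.056),("handle_hinge",.042),("catch_knob",.063),("tray",0),("drivers",0.002),("empty_1_grip",.015),("charged_1_grip",.021)):
        for d in ctrl.tip_of(n,q)[:4]:
            print(n,q,round(d["score"],2),np.round(d["location"]),atz(im,d["location"],z)[:2])
s=ctrl.sense();print(s)
E
```

```text
top dock 0.6 [318. 169.] [ 0.5645 -0.0103]
top dock 0.19 [410. 231.] [ 0.4727 -0.3145]
top slot_1 0.97 [311. 178.] [ 0.5227 -0.0073]
top slot_1 0.93 [336. 189.] [ 0.513  -0.0832]
top slot_1 0.77 [290. 166.] [0.5364 0.0629]
top handle_grip 0.83 [299. 191.] [0.461  0.0042]
top handle_hinge 0.65 [321. 149.] [ 0.6073 -0.0071]
top handle_hinge 0.51 [317. 168.] [ 0.5486 -0.0158]
top handle_hinge 0.43 [364. 184.] [ 0.5447 -0.1558]
top catch_knob 0.47 [363. 185.] [ 0.5329 -0.1548]
top tray 0.98 [196. 192.] [0.3808 0.2889]
top drivers 0.58 [466. 244.] [ 0.4856 -0.4677]
top charged_1_grip 0.59 [288. 171.] [0.5199 0.0633]
side dock 0.95 [354. 202.] [0.5874 0.0257]
side dock 0.64 [333. 194.] [0.5372 0.1058]
side slot_1 0.8 [336. 191.] [0.5393 0.0764]
side slot_1 0.74 [343. 210.] [ 0.5209 -0.0752]
side slot_1 0.62 [343. 202.] [ 0.5375 -0.0173]
side slot_1 0.58 [325. 190.] [0.5033 0.0908]
side handle_grip 0.57 [324. 192.] [ 0.4781 -0.0012]
side handle_hinge 0.62 [360. 194.] [ 0.5954 -0.0106]
side catch_knob 0.6 [360. 208.] [ 0.5461 -0.1573]
side tray 0.62 [280. 177.] [0.3753 0.3126]
side drivers 0.6 [381. 292.] [ 0.4972 -0.4647]
side charged_1_grip 0.72 [334. 194.] [0.5267 0.0544]
side charged_1_grip 0.72 [343. 198.] [0.5459 0.0116]
{'clock': 1.0, 'q': array([ 0.974 ,  0.342 ,  1.5241,  0.    ,  1.2754, -0.146 ]), 'qd': array([-0.0001,  0.0003, -0.0005,  0.0003,  0.0005, -0.0003]), 'effort': array([ -0.    , -43.1131, -24.4487,   0.0718,   0.0482,   0.    ]), 'position': array([0.2287, 0.4726, 0.1876]), 'tcp_rot': array([0.    , 0.2235, 0.9747, 0.    ]), 'contact_force': array([0.3275, 0.8553, 0.2297]), 'moment': array([ 0.0386, -0.0325, -0.0305]), 'gripper_force': 0.0, 'opening': 1.001199601937073}
```

View pics/top0.png

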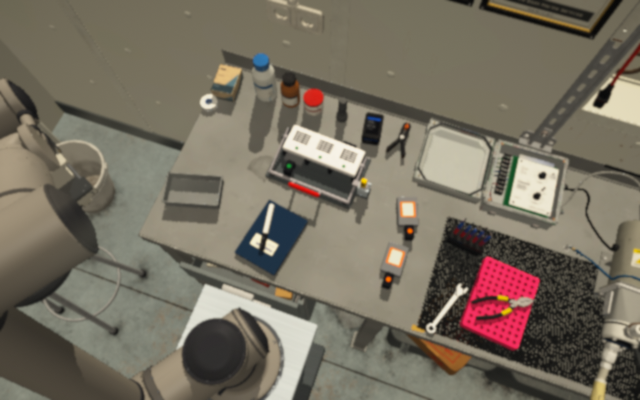

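View pics/side0.png

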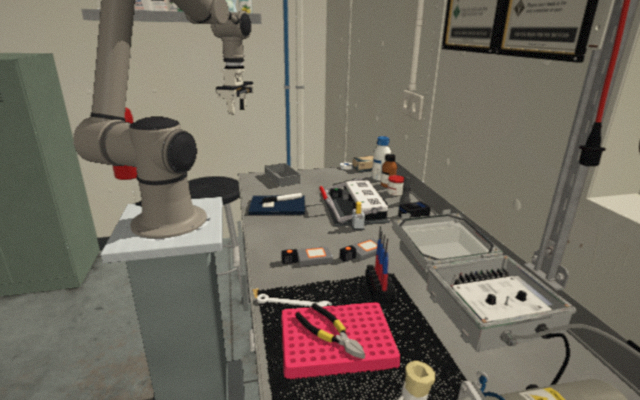

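Top view: the dock is at about (320,165) with the green-label pack in its left slot (289,168). The tray is at (195,190), and two orange-label packs are at (407,215) and (393,265), handles toward the robot. The side view agrees. I'll look closer with the wrist camera.

```bash
cat >> h.py <<'E'
def go(target,yaw_y=None):
    "print tool-frame shift cm to target (from now), and tool rz deg so that tool y points at world yaw (mod 180)"
    p,Rt=tool(); d=Rt.inv().apply(np.array(target)-p)*100
    y=Rt.apply([0,1,0]); a=np.degrees(np.arctan2(y[1],y[0]))
    print("pos",p.round(4),"yawy",round(a,2),"shift cm",d.round(2),"len",round(np.linalg.norm(d),2),end=" ")
    if yaw_y is not None:
        dz=-(yaw_y-a); dz=(dz+90)%180-90; r=Rt*R.from_euler("z",dz,degrees=True)
        print("rz",round(dz,2),"shift after turn",(r.inv().apply(np.array(target)-p)*100).round(2),end="")
    print()
E
python3 -m handwheel '[0,0,0,-2.88,-2.34,-0.8,9, 0,0,0,-2.88,-2.34,-0.8,9, 0,0,0,-2.88,-2.34,-0.8,9, 0,0,0,-2.88,-2.34,-0.8,9, 0,0,0,-2.88,-2.34,-0.8,9, 0,0,0,-2.88,-2.34,-0.8,9, 0,0,0,-2.88,-2.34,-0.8,9, 0,0,0,-2.88,-2.34,-0.8,9, 0,0,0,-2.88,-2.34,-0.8,9, 0,0,0,-2.88,-2.34,-0.8,9, 0,0,0,-2.88,-2.34,-0.8,9, 0,0,0,-2.88,-2.34,-0.8,9, 0,0,0,-2.88,-2.34,-0.8,9, 0,0,0,-2.88,-2.34,-0.8,9]'
python3 -m handwheel '[0,0,8.1,0,0,0,5, 0,0,8.1,0,0,0,5, 0,0,8.1,0,0,0,5, 0,0,8.1,0,0,0,5, 0,0,8.1,0,0,0,5, 0,0,8.1,0,0,0,5, 0,0,8.1,0,0,0,5, 0,0,8.1,0,0,0,5, 0,0,8.1,0,0,0,5, 0,0,0,0,0,0,5]'
python3 - <<'E'
from h import *
np.set_printoptions(precision=4,suppress=True)
P=tool(); print(P[0],P[1].as_matrix())
im=cam("wrist"); save(im,"pics/w1.png"); print(im["hand_eye"],im["fx"],im["cx"],im["cy"])
for q,z in (("dock",0),("slot_1",.021),("handle_grip",.056),("handle_hinge",.042),("catch_knob",.063),("tray",0),("drivers",0.002),("empty_1_grip",.015),("charged_1_grip",.021)):
    for d in ctrl.tip_of("wrist",q)[:4]:
        print(q,round(d["score"],2),np.round(d["location"]),atz(im,d["location"],z,P)[:2])
E
```

```text
clock: 2.4
position: [0.4493, 0.0005, 0.3001]
tcp_rot: [0.0, 0.224, 0.975, 0.0]
contact_force: [0.5, 0.3, -0.3]
opening: 0.982
gripper_force: 0.0
clock: 3.4
position: [0.4489, 0.002, 0.2997]
tcp_rot: [0.0, 0.759, 0.651, 0.0]
contact_force: [-0.6, -0.0, 0.2]
opening: 0.542
gripper_force: 0.0
[0.4489 0.002  0.2997] [[ 0.153   0.9882  0.0002]
 [ 0.9882 -0.153   0.    ]
 [ 0.0001  0.0002 -1.    ]]
[[-0.0001 -0.9672 -0.254   0.069 ]
 [ 1.     -0.     -0.0002  0.0004]
 [ 0.0002 -0.254   0.9672 -0.1966]
 [ 0.      0.      0.      1.    ]] 309.70691628693146 317.3322191926263 202.35817702365742
dock 0.62 [392. 162.] [ 0.5719 -0.0092]
slot_1 0.76 [366. 209.] [ 0.5168 -0.0763]
slot_1 0.73 [366. 167.] [ 0.525  -0.0085]
slot_1 0.6 [364. 122.] [0.5303 0.0622]
handle_grip 0.81 [332. 172.] [ 0.4693 -0.0032]
handle_grip 0.58 [247.   2.] [0.3873 0.2697]
handle_hinge 0.72 [417. 163.] [ 0.6017 -0.0096]
tray 0.7 [247.   4.] [0.3771 0.2922]
empty_1_grip 0.15 [391. 163.] [ 0.5663 -0.008 ]
charged_1_grip 0.96 [365. 123.] [0.5323 0.0603]
charged_1_grip 0.21 [390. 162.] [ 0.5644 -0.0061]
```

View pics/w1.png

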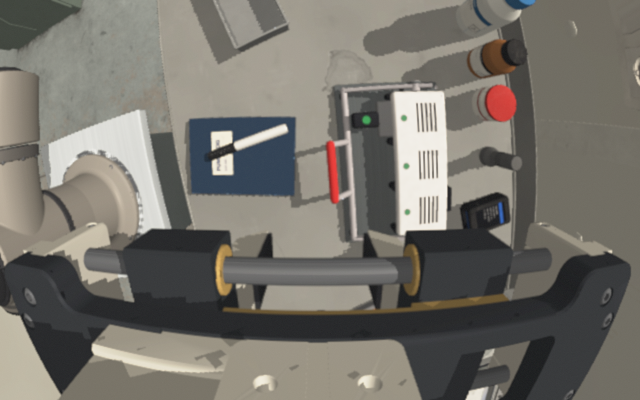

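The wrist picture shows the dock with its housing corners near (392,91) and (446,235), the red grip at (333,172) and the green pack at (366,120). The knob is hidden behind the gripper, so I'll shift right to see the catch.

```bash
python3 -m handwheel '[0,0,0,-3.5,1.8,0,5, 0,0,0,-3.5,1.8,0,5, 0,0,0,-3.5,1.8,0,5, 0,0,0,-3.5,1.8,0,5, 0,0,0,0,0,0,5, 0,0,0,0,0,0,5]'
python3 - <<'E'
from h import *
np.set_printoptions(precision=4,suppress=True)
P=tool(); print(P[0])
im=cam("wrist"); 
cv2.imwrite("pics/w2.png",cv2.resize(cv2.cvtColor(im["color"],cv2.COLOR_RGB2BGR)[0:240,160:480],None,fx=2.5,fy=2.5,interpolation=cv2.INTER_CUBIC))
import pickle; pickle.dump((P,im),open("w2.pkl","wb"))
for q,z in (("slot_1",.021),("handle_grip",.056),("handle_hinge",.042),("catch_knob",.063),("charged_1_grip",.021)):
    for d in ctrl.tip_of("wrist",q)[:3]:
        print(q,round(d["score"],2),np.round(d["location"]),atz(im,d["location"],z,P)[:2])
im=cam("top")
for q in ("empty_1_grip","drivers"):
    for d in ctrl.outline_of("top",q)[:4]: print(q,round(d["score"],2),np.round(d["location"]),d["pixels"].sum())
for uv in ((410,231),(407,212),(387,281),(395,258)): print(uv,atz(im,uv,.024)[:2])
E
```

```text
clock: 4.5
position: [0.4987, -0.1477, 0.299]
tcp_rot: [-0.001, 0.759, 0.651, -0.0]
contact_force: [-0.8, 1.0, -0.1]
opening: 0.544
gripper_force: 0.0
[ 0.4987 -0.1477  0.299 ]
slot_1 0.8 [324. 121.] [ 0.5195 -0.0784]
slot_1 0.7 [320.  32.] [0.536  0.0621]
slot_1 0.69 [321.  76.] [ 0.5263 -0.008 ]
handle_grip 0.66 [282.  76.] [ 0.4702 -0.0049]
handle_hinge 0.82 [374.  71.] [ 0.603  -0.0136]
catch_knob 0.61 [348. 172.] [ 0.5425 -0.1542]
charged_1_grip 0.61 [316.  33.] [0.5285 0.0605]
charged_1_grip 0.38 [344. 171.] [ 0.5394 -0.1595]
drivers 0.66 [467. 240.] 826
(410, 231) [ 0.4633 -0.3128]
(407, 212) [ 0.5132 -0.29  ]
(387, 281) [ 0.3115 -0.294 ]
(395, 258) [ 0.3777 -0.296 ]
```

View pics/w2.png

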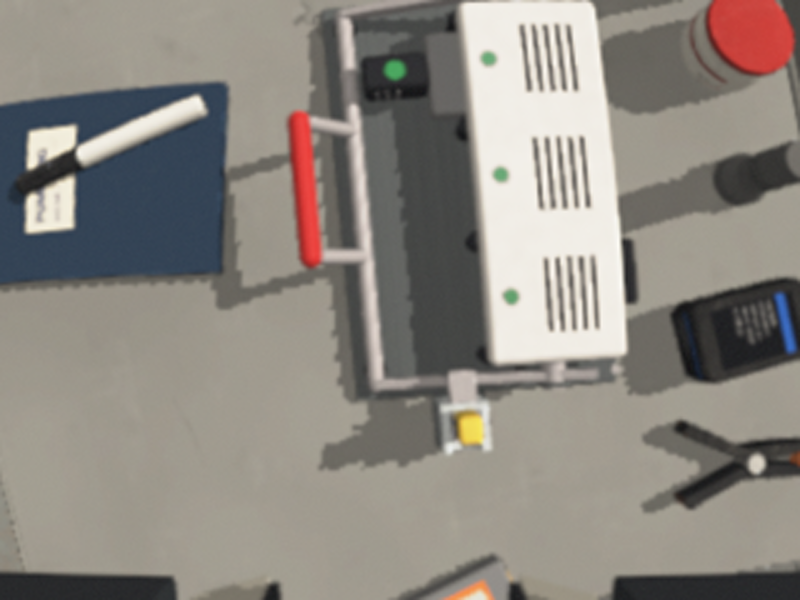

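The crop shows the housing corners at (460,3), (490,362), (624,354) and (594,3), the grip at (305,188), and the yellow knob top at (470,428). Next I'll fit the dock pose to these.

```bash
cat >> h.py <<'E'
def dock2w(D,p):
    c,s=np.cos(D[2]),np.sin(D[2]); p=np.atleast_2d(p); return np.c_[D[0]+c*p[:,0]-s*p[:,1],D[1]+s*p[:,0]+c*p[:,1],p[:,2]]
E
python3 - <<'E'
from h import *
from scipy.optimize import least_squares
import pickle
np.set_printoptions(precision=4,suppress=True)
P,im=pickle.load(open("w2.pkl","rb"))
f=lambda x,y:(160+x/2.5,y/2.5)
M=[(-.002,.112,.048),(-.002,-.112,.048),(.08,-.112,.048),(.08,.112,.048),(-.1,0,.0625),(-.037,.072,.036)]
U=np.array([f(460,2),f(490,362),f(624,354),f(594,2),f(304,188),f(395,72)])
fit=lambda D:(proj(im,dock2w(D,M),P)-U).ravel()
r=least_squares(fit,[.56,-.01,-.1],loss="soft_l1"); D=r.x
print(D,np.degrees(D[2]),fit(D).reshape(-1,2))
k=atz(im,f(470,428),.080,P); c,s=np.cos(D[2]),np.sin(D[2]); d=k[:2]-D[:2]
print("knob w",k,"dock",c*d[0]+s*d[1],-s*d[0]+c*d[1])
for n,p in (("grip",(-.1,0,.056)),("s1",(-.037,.072,.021)),("s2",(-.037,0,.021)),("s3",(-.037,-.072,.021))): print(n,dock2w(D,p))
E
```

```text
[ 0.5695 -0.0112 -0.0716] -4.1020196909211375 [[-0.8239 -0.6701]
 [ 0.0854  2.6265]
 [ 0.6999  2.7032]
 [-0.2045 -0.835 ]
 [-0.946  -0.2648]
 [ 3.5295 -0.7504]]
knob w [ 0.5406 -0.1504  0.08  ] dock -0.018832090358348264 -0.14083217898357675
grip [[ 0.4697 -0.0041  0.056 ]]
s1 [[0.5377 0.0632 0.021 ]]
s2 [[ 0.5326 -0.0086  0.021 ]]
s3 [[ 0.5274 -0.0804  0.021 ]]
```

Run:
```python
from h import *
go([.5406,-.1504,.10],-4.1)
```

```text
pos [ 0.4988 -0.1467  0.2999] yawy -8.68 shift cm [ 0.27  4.18 19.99] len 20.42 rz -4.58 shift after turn [-0.06  4.19 19.99]
```

```bash
python3 -m handwheel '[0,0,-4.58,0,0,0,5, 0,0,0,-0.01,0.7,3.33,5, 0,0,0,-0.01,0.7,3.33,5, 0,0,0,-0.01,0.7,3.33,5, 0,0,0,-0.01,0.7,3.33,5, 0,0,0,-0.01,0.7,3.33,5, 0,0,0,-0.01,0.7,3.33,5, 0,0,0,0,0,0,5, 0,0,0,0,0,0,5]'
python3 - <<'E'
from h import *
P=tool(); im=cam("wrist"); print(P[0])
cv2.imwrite("pics/w3.png",cv2.resize(cv2.cvtColor(im["color"],cv2.COLOR_RGB2BGR),None,fx=1.25,fy=1.25))
print(proj(im,[P[0]+[0,0,.019-.0]],P), proj(im,[[.5406,-.1504,.08]],P))
for d in ctrl.tip_of("wrist","catch_knob")[:2]: print(d, atz(im,d["location"],.063,P))
import pickle; pickle.dump((P,im),open("w3.pkl","wb"))
E
```

```text
clock: 5.85
position: [0.5407, -0.1507, 0.1002]
tcp_rot: [-0.0, 0.732, 0.681, -0.0]
contact_force: [-0.0, -0.9, -0.2]
opening: 0.542
gripper_force: 0.0
[ 0.54065291 -0.1507499   0.10024057]
[[316.50959999 237.50242089]] [[316.58686229 217.73126823]]
{'location': [314.9, 212.9], 'score': 0.98} [ 0.53911898 -0.15167639  0.063     ]
{'location': [290.9, 41.7], 'score': 0.45} [ 0.53087973 -0.01772213  0.063     ]
```

View pics/w3.png

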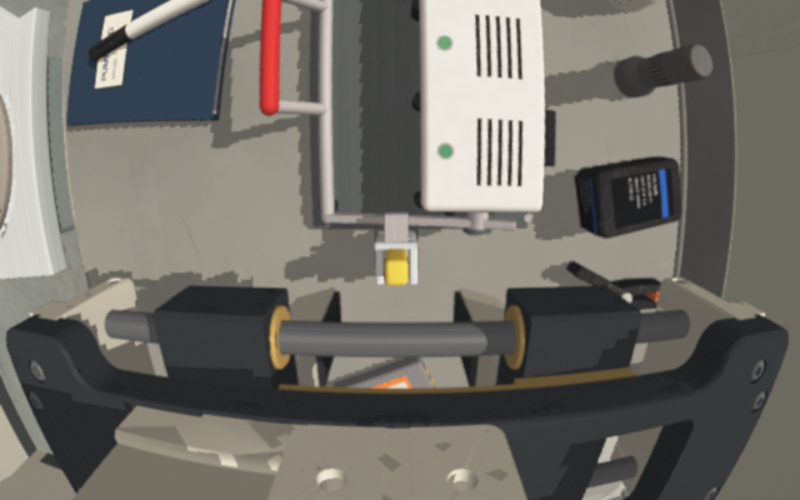

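The knob top is at (396,258), centred between the fingers. I'll descend, grip it and pull it out along dock -y, which is tool -x.

```bash
python3 -m handwheel '[0,0,0,0,0,1.5,4, 0,0,0,0,0,1.5,4, 0,0,0,0,0,1.5,3, 0,0,0,0,0,0,0, 0,0,0,0,0,0,0, 0,0,0,0,0,0,0, 0,0,0,0,0,0,0, 0,0,0,0,0,0,0, 0,0,0,0,0,0,0]'
python3 -m handwheel '[0,0,0,-0.6,0,0,0, 0,0,0,-0.6,0,0,0, 0,0,0,-0.6,0,0,0, 0,0,0,-0.5,0,0,0, 0,0,0,0,0,0,0, 0,0,0,0,0,0,0]'
```

```text
clock: 6.85
position: [0.5409, -0.151, 0.0552]
tcp_rot: [0.0, 0.732, 0.681, 0.0]
contact_force: [-0.7, -0.0, 0.1]
opening: 0.009
gripper_force: 0.0
clock: 7.45
position: [0.5389, -0.174, 0.0547]
tcp_rot: [-0.0, 0.732, 0.681, 0.0]
contact_force: [-1.1, 0.9, 0.2]
opening: 0.004
gripper_force: 0.0
```

The fingers shut on nothing, so I'll check.

```bash
python3 -m handwheel '[0,0,0,0,0,0,4, 0,0,0,0,0,-2,4, 0,0,0,0,0,-2,4, 0,0,0,0,0,-2,4, 0,0,0,0,0,0,4, 0,0,0,0,0,0,4]'
python3 - <<'E'
from h import *
P=tool(); im=cam("wrist"); print(P[0])
cv2.imwrite("pics/w4.png",cv2.resize(cv2.cvtColor(im["color"],cv2.COLOR_RGB2BGR)[100:340,160:480],None,fx=2.5,fy=2.5))
print(proj(im,[P[0]+[0,0,.019],P[0],P[0]-[0,0,.02],[.54,-.155,.08]],P))
for d in ctrl.tip_of("wrist","catch_knob")[:2]: print(d, atz(im,d["location"],.063,P))
im2=cam("side"); cv2.imwrite("pics/s4.png",cv2.resize(cv2.cvtColor(im2["color"],cv2.COLOR_RGB2BGR)[120:280,270:470],None,fx=4,fy=3.75))
for n in ("top","side"):
  i=cam(n)
  for d in ctrl.tip_of(n,"catch_knob")[:2]: print(n,d, atz(i,d["location"],.063))
E
```

```text
clock: 8.05
position: [0.539, -0.1736, 0.1146]
tcp_rot: [0.0, 0.732, 0.681, 0.0]
contact_force: [-0.0, 0.7, -0.8]
opening: 0.424
gripper_force: 0.0
[ 0.53898675 -0.17360423  0.11460301]
[[316.53898319 237.51088441]
 [316.60715274 227.28909487]
 [316.66762945 218.27132766]
 [316.25990115 189.19822053]]
{'location': [313.9, 181.6], 'score': 0.62} [ 0.53821633 -0.15221735  0.063     ]
side {'location': [354.6, 209.7], 'score': 0.47} [ 0.52720306 -0.1645473   0.063     ]
```

View pics/w4.png

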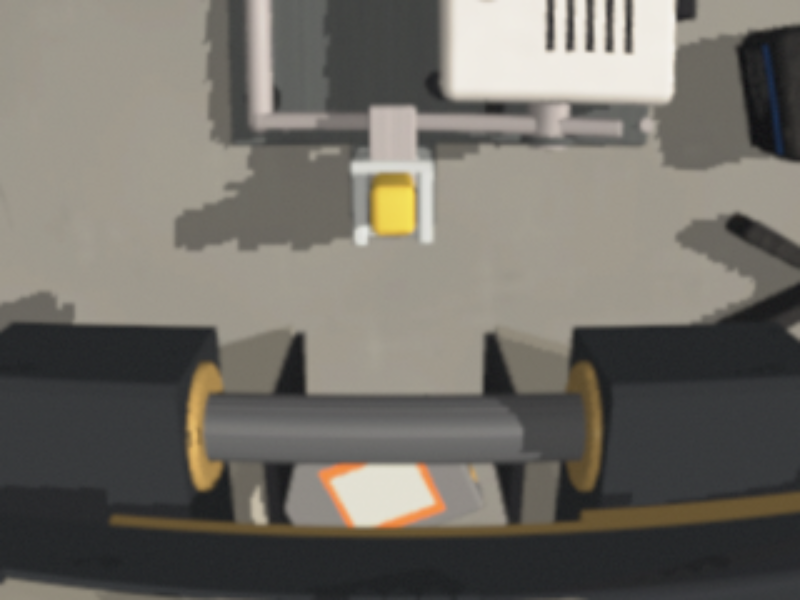

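The knob is at (394,207) in this crop, and the fingertips look about 13 mm off from where the TCP projects. I'll check against the side view.

```bash
python3 -m handwheel '[0,0,0,0,0,0,2, 0,0,0,0,0,0,0, 0,0,0,0,0,0,0, 0,0,0,0,0,0,0]'
python3 - <<'E'
from h import *
P=tool(); im=cam("side"); im3=cam("wrist")
b=cv2.cvtColor(im["color"],cv2.COLOR_RGB2BGR)
S=6;b=cv2.resize(b[140:240,300:420],None,fx=S,fy=S,interpolation=cv2.INTER_CUBIC)
def m(im,b,p,u0,v0,S,c,P=None):
    u=proj(im,[p],P)[0]; cv2.drawMarker(b,(int((u[0]-u0)*S),int((u[1]-v0)*S)),c,0,12,1)
m(im,b,P[0],300,140,S,(0,0,255)); m(im,b,P[0]+[0,0,.047],300,140,S,(0,255,0)); m(im,b,[.5406,-.150,.08],300,140,S,(255,0,0))
w=cv2.resize(cv2.cvtColor(im3["color"],cv2.COLOR_RGB2BGR)[150:290,270:370],None,fx=4,fy=4,interpolation=cv2.INTER_CUBIC)
m(im3,w,P[0],270,150,4,(0,0,255),P); m(im3,w,[.5406,-.150,.08],270,150,4,(255,0,0),P)
out=np.zeros((600,800,3),np.uint8); out[:600,:480]=cv2.resize(b,(480,400)).shape and np.pad(cv2.resize(b,(480,400)),((0,200),(0,0),(0,0))); out[:448,480:]=cv2.resize(w,(320,448))
cv2.imwrite("pics/c5.png",out)
E
```

```text
clock: 8.8
position: [0.539, -0.1738, 0.1148]
tcp_rot: [0.0, 0.732, 0.681, 0.0]
contact_force: [-0.1, 0.5, 0.7]
opening: 0.14
gripper_force: 0.0
```

View pics/c5.png

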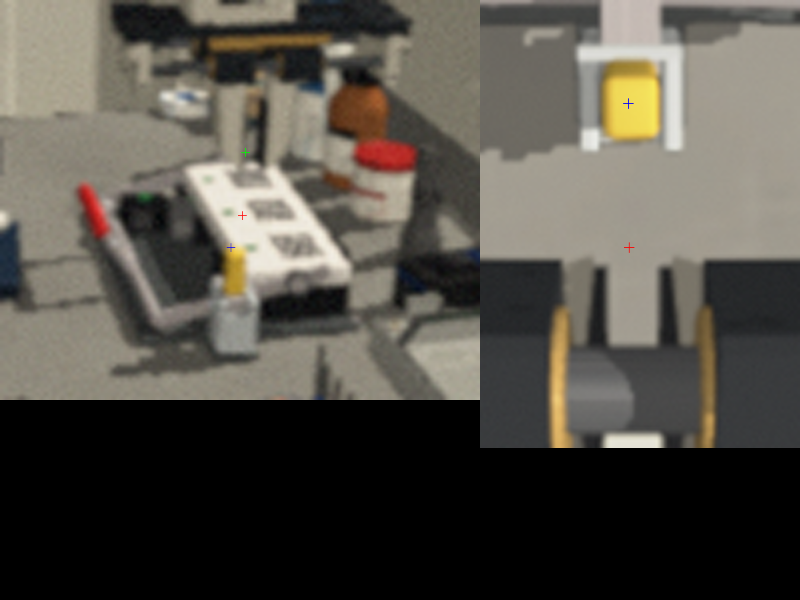

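In the side view the fingertips end about 35 mm above the point the TCP reading projects to. I'll calibrate that by touching the free bench at about (0.47,-0.19).

```bash
python3 -m handwheel '[0,0,0,-1,-3.5,0,0, 0,0,0,-1,-3.5,0,0, 0,0,0,0,0,3,0, 0,0,0,0,0,3,0, 0,0,0,0,0,3,0, 0,0,0,0,0,1.7,0, 0,0,0,0,0,0,0, 0,0,0,0,0,0,0]'
python3 -m handwheel '[0,0,0,0,0,0.2,0, 0,0,0,0,0,0.2,0,0,0,0,0,0,0.2,0,0,0,0,0,0,0,0]'
```

```text
clock: 9.7
position: [0.4681, -0.1889, 0.0082]
tcp_rot: [0.0, 0.732, 0.681, 0.0]
contact_force: [0.6, -0.2, -0.2]
opening: 0.003
gripper_force: 0.0
clock: 10.1
position: [0.4678, -0.1887, 0.0019]
tcp_rot: [0.0, 0.732, 0.681, 0.0]
contact_force: [0.1, -0.0, -0.6]
opening: 0.005
gripper_force: 0.0
```

```bash
python3 -m handwheel '[0,0,0,0,0,0.5,0, 0,0,0,0,0,0.5,0,0,0,0,0,0,0,0]'
python3 -m handwheel '[0,0,0,0,0,0.4,0,0,0,0,0,0,0.4,0,0,0,0,0,0,0,0]'
```

```text
clock: 10.4
position: [0.4672, -0.1884, -0.009]
tcp_rot: [-0.001, 0.732, 0.681, -0.0]
contact_force: [-0.3, 0.0, 0.6]
opening: 0.007
gripper_force: 0.0
clock: 10.7
position: [0.4674, -0.1885, -0.0168]
tcp_rot: [-0.001, 0.732, 0.681, -0.0]
contact_force: [0.0, -0.4, -0.1]
opening: 0.006
gripper_force: 0.0
```

```bash
python3 -m handwheel '[0,0,0,0,0,0.3,0,0,0,0,0,0,0,0]'
python3 -m handwheel '[0,0,0,0,0,0.2,0,0,0,0,0,0,0,0]'
python3 -m handwheel '[0,0,0,0,0,0.2,0,0,0,0,0,0,0,0]'
```

```text
clock: 10.9
position: [0.4676, -0.1886, -0.0195]
tcp_rot: [-0.0, 0.732, 0.681, -0.0]
contact_force: [-0.7, -0.4, 1.0]
opening: 0.003
gripper_force: 0.0
clock: 11.1
position: [0.4677, -0.1887, -0.0214]
tcp_rot: [-0.0, 0.732, 0.681, 0.0]
contact_force: [0.1, -0.2, -0.3]
opening: 0.001
gripper_force: 0.0
clock: 11.3
position: [0.4676, -0.1886, -0.0234]
tcp_rot: [-0.0, 0.732, 0.681, 0.0]
contact_force: [-0.1, 0.1, -0.7]
opening: 0.006
gripper_force: 0.0
```

Confirmed: the tips are higher than the reading. I'll continue in small steps.

```bash
for i in 1; do python3 -m handwheel '[0,0,0,0,0,0.2,0,0,0,0,0,0,0,0]' | grep -E "posi|contact"
python3 -m handwheel '[0,0,0,0,0,0.2,0,0,0,0,0,0,0,0]'| grep -E "posi|contact"
python3 -m handwheel '[0,0,0,0,0,0.15,0,0,0,0,0,0,0,0]'| grep -E "posi|contact"
python3 -m handwheel '[0,0,0,0,0,0.15,0,0,0,0,0,0,0,0]'| grep -E "posi|contact"; done
```

```text
position: [0.4676, -0.1886, -0.0254]
contact_force: [-0.3, 0.5, -0.3]
position: [0.4676, -0.1886, -0.0274]
contact_force: [-1.0, 0.1, 0.2]
position: [0.4677, -0.1886, -0.0289]
contact_force: [0.6, 0.3, 0.4]
position: [0.4677, -0.1886, -0.0304]
contact_force: [0.2, -1.0, -0.2]
```

```bash
python3 -m handwheel '[0,0,0,0,0,0.2,0,0,0,0,0,0,0,0]' | grep -E "posi|contact"
python3 -m handwheel '[0,0,0,0,0,0.15,0,0,0,0,0,0,0,0]'| grep -E "posi|contact"
python3 -m handwheel '[0,0,0,0,0,0.15,0,0,0,0,0,0,0,0]'| grep -E "posi|contact"
python3 - <<'E'
from h import *
P=tool(); im=cam("side")
b=cv2.cvtColor(im["color"],cv2.COLOR_RGB2BGR)
S=6;b=cv2.resize(b[150:250,270:400],None,fx=S,fy=S,interpolation=cv2.INTER_CUBIC)
for p,c in ((P[0],(0,0,255)),(P[0]+[0,0,.035],(0,255,0))):
    u=proj(im,[p])[0]; cv2.drawMarker(b,(int((u[0]-270)*S),int((u[1]-150)*S)),c,0,12,1)
cv2.imwrite("pics/s6.png",b)
E
```

```text
position: [0.4676, -0.1886, -0.0324]
contact_force: [0.0, -0.8, -0.8]
position: [0.4677, -0.1886, -0.0339]
contact_force: [0.1, -0.3, 0.5]
position: [0.4677, -0.1886, -0.0354]
contact_force: [-0.1, -0.1, 0.9]
```

View pics/s6.png

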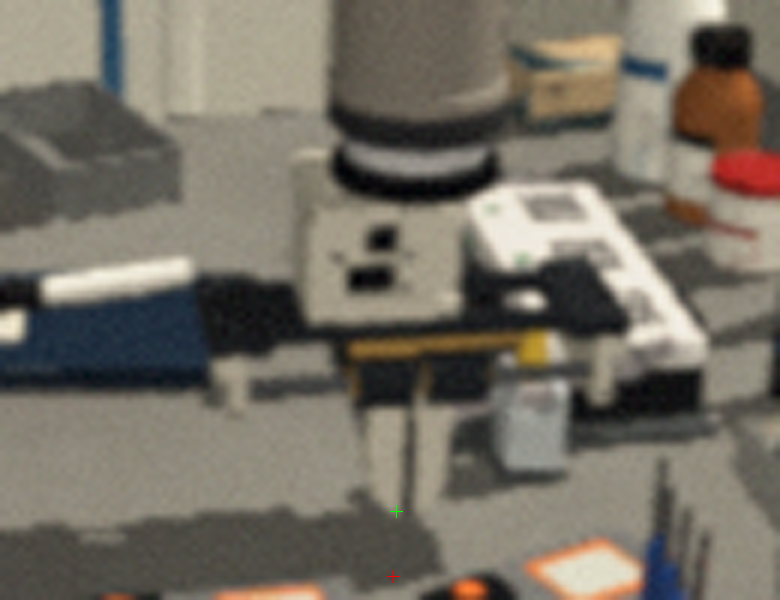

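```bash
python3 -m handwheel '[0,0,0,0,0,0.15,0,0,0,0,0,0,0,0]' | grep -E "posi|contact"
python3 -m handwheel '[0,0,0,0,0,0.15,0,0,0,0,0,0,0,0]'| grep -E "posi|contact"
python3 -m handwheel '[0,0,0,0,0,0.15,0,0,0,0,0,0,0,0]'| grep -E "posi|contact"
```

```text
position: [0.4677, -0.1886, -0.0368]
contact_force: [0.0, -0.2, -0.1]
position: [0.4677, -0.1887, -0.0384]
contact_force: [-0.1, -0.4, 0.4]
position: [0.4679, -0.1888, -0.0388]
contact_force: [-3.2, 1.3, 9.8]
```

The bench touch reads z ≈ -0.0385, so true tip z = reading + 0.0385. I'll apply that from here on.

```bash
cat >> h.py <<'E'
OFF=.0385
def tip(x,y,z,yaw): go([x,y,z-OFF],yaw)
E
python3 -m handwheel '[0,0,0,0,0,-3,0,0,0,0,0,0,-3,3,0,0,0,0,0,-4,4,0,0,0,0,0,-3,4,0,0,0,0,0,0,4]' | grep -E "posi|contact"
python3 - <<'E'
from h import *
tip(.540,-.149,.10,-4.1)
E
```

```text
position: [0.4703, -0.1901, 0.0944]
contact_force: [0.2, -0.0, 0.7]
pos [ 0.4703 -0.1901  0.0944] yawy -4.15 shift cm [4.62 6.63 3.33] len 8.74 rz -0.05 shift after turn [4.61 6.63 3.33]
```

```bash
python3 -m handwheel '[0,0,0,2.3,3.3,0,4,0,0,0,2.3,3.3,0,4,0,0,0,0,0,3.3,4,0,0,0,0,0,1.6,4,0,0,0,0,0,1.6,4,0,0,0,0,0,1.5,4,0,0,0,0,0,0,4]' | grep -E "posi|contact"
python3 -m handwheel '[0,0,0,0,0,0,0,0,0,0,0,0,0,0,0,0,0,0,0,0,0,0,0,0,0,0,0,0,0,0,0,0,0,0,0,0,0,0,0,0,0,0]'
```

```text
position: [0.5348, -0.1467, 0.0075]
contact_force: [-0.4, 0.3, 0.4]
clock: 15.15
position: [0.5403, -0.1483, 0.0113]
tcp_rot: [0.003, 0.732, 0.681, 0.002]
contact_force: [9.8, 0.3, -5.3]
opening: 0.151
gripper_force: 30.0
```

The knob is gripped at 14 mm. I'll pull the catch out.

```bash
python3 -m handwheel '[0,0,0,-0.6,0,0,0, 0,0,0,-0.6,0,0,0, 0,0,0,-0.5,0,0,0, 0,0,0,-0.4,0,0,0, 0,0,0,0,0,0,0]'
python3 -m handwheel '[0,0,0,0,0,0,3, 0,0,0,0,0,0,4, 0,0,0,0,0,0,4, 0,0,0,0,0,-4,5, 0,0,0,0,0,-4,5, 0,0,0,0,0,-4,5, 0,0,0,0,0,-2,5]'
python3 - <<'E'
from h import *
tip(*dock2w([.5695,-.0112,-.0716],[-.1,0,.14])[0],-4.1)
P=tool(); im=cam("wrist")
for q,z in (("slot_1",.021),("handle_grip",.056),("catch_knob",.063)):
    for d in ctrl.tip_of("wrist",q)[:3]: print(q,round(d["score"],2),np.round(d["location"]),atz(im,d["location"],z,P)[:2])
E
```

```text
clock: 15.65
position: [0.5389, -0.1696, 0.0113]
tcp_rot: [0.003, 0.732, 0.681, 0.002]
contact_force: [10.1, -1.2, -5.9]
opening: 0.15
gripper_force: 30.0
clock: 16.35
position: [0.5365, -0.1691, 0.1542]
tcp_rot: [0.002, 0.732, 0.681, 0.001]
contact_force: [0.5, -0.8, -0.1]
opening: 0.548
gripper_force: 0.0
pos [ 0.5365 -0.1691  0.1542] yawy -4.15 shift cm [15.99 -7.87  5.21] len 18.56 rz -0.05 shift after turn [15.99 -7.86  5.21]
slot_1 0.89 [297.  38.] [ 0.52738916 -0.00656145]
slot_1 0.86 [296. 104.] [ 0.52158539 -0.07935745]
slot_1 0.63 [317. 201.] [ 0.53628146 -0.18580358]
handle_grip 0.86 [238.  36.] [ 0.47227803 -0.00653476]
handle_grip 0.37 [372.  32.] [ 0.60149977 -0.01347989]
catch_knob 0.78 [317. 200.] [ 0.53659703 -0.17365069]
```

```bash
python3 -m handwheel '[0,0,0,4,-1.95,0,5,0,0,0,4,-1.95,0,5,0,0,0,4,-1.95,0,5,0,0,0,4,-1.95,0,5,0,0,0,0,0,3,5,0,0,0,0,0,2,5,0,0,0,0,0,0,5]' | grep -E "posi|contact"
python3 - <<'E'
from h import *
P=tool(); im=cam("wrist"); save(im,"pics/w7.png")
for d in ctrl.tip_of("wrist","handle_grip")[:3]: print(round(d["score"],2),np.round(d["location"]),atz(im,d["location"],.056,P)[:2])
tip(*dock2w([.5695,-.0112,-.0716],[-.1,0,.042])[0],-4.5)
E
```

```text
position: [0.4659, -0.0024, 0.0969]
contact_force: [0.0, 0.3, 0.4]
0.59 [322. 211.] [ 0.46975749 -0.00347334]
pos [ 0.4685 -0.0033  0.0996] yawy -4.16 shift cm [-0.07  0.16  9.61] len 9.61 rz 0.34 shift after turn [-0.07  0.16  9.61]
```

View pics/w7.png

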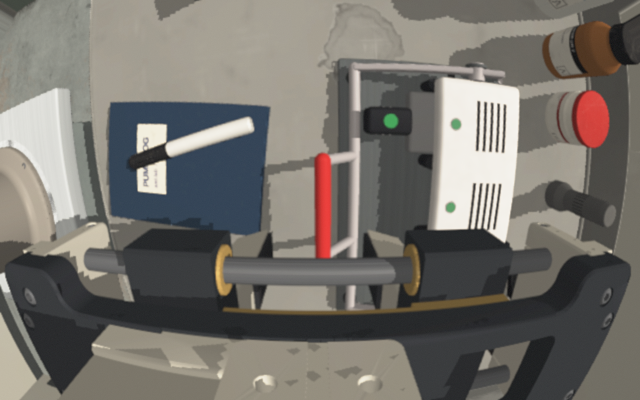

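The red grip (323,205) lies between the fingers. I'll descend, close and compute the arc steps.

```bash
python3 -m handwheel '[0,0,0,0,0.15,3,5,0,0,0,0,0,3,5,0,0,0,0,0,2,5,0,0,0,0,0,1.6,5,0,0,0,0,0,0,5,0,0,0,0,0,0,0,0,0,0,0,0,0,0,0,0,0,0,0,0,0,0,0,0,0,0,0,0]'
python3 - <<'E'
import numpy as np
t=np.arange(0,2.051,.1025); a=np.pi-np.arctan2(.014,.135)-t
x=13.57*np.cos(a);z=13.57*np.sin(a)
print(",".join("0,0,0,0,%.2f,%.2f,0"%(p,-q) for p,q in zip(np.diff(x),np.diff(z))))
E
```

```text
clock: 18.25
position: [0.4712, -0.0035, 0.0051]
tcp_rot: [0.001, 0.732, 0.681, 0.001]
contact_force: [-0.4, 0.2, -0.4]
opening: 0.248
gripper_force: 0.0
0,0,0,0,0.21,-1.37,0,0,0,0,0,0.35,-1.34,0,0,0,0,0,0.49,-1.30,0,0,0,0,0,0.62,-1.24,0,0,0,0,0,0.74,-1.17,0,0,0,0,0,0.86,-1.09,0,0,0,0,0,0.97,-1.00,0,0,0,0,0,1.06,-0.89,0,0,0,0,0,1.15,-0.78,0,0,0,0,0,1.22,-0.66,0,0,0,0,0,1.29,-0.53,0,0,0,0,0,1.33,-0.40,0,0,0,0,0,1.37,-0.26,0,0,0,0,0,1.39,-0.12,0,0,0,0,0,1.39,0.03,0,0,0,0,0,1.38,0.17,0,0,0,0,0,1.36,0.31,0,0,0,0,0,1.32,0.45,0,0,0,0,0,1.26,0.58,0,0,0,0,0,1.20,0.70,0
```

Close fully first, then swing.

```bash
python3 -m handwheel '[0,0,0,0,0,0,0,0,0,0,0,0,0,0,0,0,0,0,0,0,0,0,0,0,0,0,0,0]'
python3 -m handwheel '[0,0,0,0,0.2,-1.37,0,0,0,0,0,0.35,-1.34,0]'
```

```text
clock: 18.65
position: [0.4695, -0.0033, 0.0046]
tcp_rot: [-0.001, 0.732, 0.681, -0.001]
contact_force: [-3.8, -0.1, 5.5]
opening: 0.135
gripper_force: 30.0
clock: 18.85
position: [0.4744, -0.0037, 0.0309]
tcp_rot: [-0.002, 0.732, 0.681, -0.001]
contact_force: [0.3, -0.5, -5.7]
opening: 0.135
gripper_force: 30.0
```

```bash
python3 -m handwheel '[0,0,0,0,0.49,-1.3,0,0,0,0,0,0.62,-1.24,0,0,0,0,0,0.74,-1.17,0,0,0,0,0,0.86,-1.09,0,0,0,0,0,0.97,-1,0,0,0,0,0,1.06,-0.89,0,0,0,0,0,1.15,-0.78,0]'
python3 -m handwheel '[0,0,0,0,1.22,-0.66,0,0,0,0,0,1.29,-0.53,0,0,0,0,0,1.33,-0.4,0,0,0,0,0,1.37,-0.26,0,0,0,0,0,1.39,-0.12,0,0,0,0,0,1.39,0.03,0,0,0,0,0,1.38,0.17,0,0,0,0,0,1.36,0.31,0]'
python3 -m handwheel '[0,0,0,0,1.32,0.45,0,0,0,0,0,1.26,0.58,0,0,0,0,0,1.2,0.7,0,0,0,0,0,0,0,0,0,0,0,0,0,0,0]'
```

```text
clock: 19.55
position: [0.5282, -0.0072, 0.1069]
tcp_rot: [-0.005, 0.732, 0.681, -0.005]
contact_force: [-19.4, 0.3, 20.4]
opening: 0.133
gripper_force: 30.0
clock: 20.35
position: [0.6416, -0.0153, 0.1209]
tcp_rot: [-0.001, 0.732, 0.681, -0.0]
contact_force: [-2.0, 2.0, 4.3]
opening: 0.13
gripper_force: 30.0
clock: 20.85
position: [0.6793, -0.0183, 0.1032]
tcp_rot: [-0.0, 0.732, 0.681, -0.0]
contact_force: [-0.0, 0.2, -1.8]
opening: 0.13
gripper_force: 30.0
```

```bash
python3 -m handwheel '[0,0,0,0,0,0,3.4,0,0,0,0,0,0,3.4,0,0,0,0,0,0,3.4,0,0,0,0,0,-3,3.4,0,0,0,0,0,-4,3.4,0,0,0,0,0,-4,3.4,0,0,0,0,0,-2,5,0,0,0,0,0,0,5]'|grep -E "pos|cont|open"
python3 - <<'E'
from h import *
tip(.512,.025,.25,85.5); print(ctrl.sense()["q"])
P=tool(); im=cam("wrist")
for q,z in (("slot_1",.021),("handle_grip",.145),("charged_1_grip",.021)):
    for d in ctrl.tip_of("wrist",q)[:3]: print(q,round(d["score"],2),np.round(d["location"]),atz(im,d["location"],z,P)[:2])
E
```

```text
position: [0.681, -0.019, 0.238]
contact_force: [0.5, -0.8, 0.5]
opening: 0.493
pos [ 0.681 -0.019  0.238] yawy -4.16 shift cm [  3.16 -17.2    2.51] len 17.66 rz -89.66 shift after turn [17.22  3.06  2.51]
[-1.40160669e-01  6.19297817e-01  9.34147881e-01 -9.15188810e-05
  1.58027076e+00 -6.75887036e-02]
slot_1 0.93 [206. 174.] [ 0.52673149 -0.00606104]
slot_1 0.76 [204. 126.] [0.53212539 0.06168371]
slot_1 0.63 [208. 222.] [ 0.51917476 -0.07581376]
handle_grip 0.75 [322. 195.] [ 0.68696749 -0.01944522]
charged_1_grip 0.84 [203. 124.] [0.53164527 0.06427642]
```

```bash
python3 -m handwheel '[0,0,-8.15,0,0,0,5,0,0,-8.15,0,0,0,5,0,0,-8.15,0,0,0,5,0,0,-8.15,0,0,0,5,0,0,-8.15,0,0,0,5,0,0,-8.15,0,0,0,5,0,0,-8.15,0,0,0,5,0,0,-8.15,0,0,0,5,0,0,-8.15,0,0,0,5,0,0,-8.15,0,0,0,5,0,0,-7.8,0,0,0,5,0,0,0,3.44,0.61,0.5,5,0,0,0,3.44,0.61,0.5,5,0,0,0,3.44,0.61,0.5,5,0,0,0,3.44,0.61,0.5,5,0,0,0,3.44,0.61,0.5,5,0,0,0,0,0,0,5,0,0,0,0,0,0,5]'|grep -E "pos|cont|open"
python3 - <<'E'
from h import *
P=tool(); im=cam("wrist"); save(im,"pics/w8.png")
for q,z in (("slot_1",.021),("charged_1_grip",.021),("empty_1_grip",.015)):
    for d in ctrl.tip_of("wrist",q)[:3]: print(q,round(d["score"],2),np.round(d["location"]),atz(im,d["location"],z,P)[:2])
tip(.535,.063,.10,85.2)
E
```

```text
position: [0.5103, 0.0264, 0.2079]
contact_force: [0.5, -1.0, 0.8]
opening: 0.541
slot_1 0.9 [233. 194.] [ 0.52312891 -0.08369574]
slot_1 0.84 [291. 191.] [ 0.52502082 -0.00814542]
slot_1 0.77 [345. 193.] [0.53394387 0.06043374]
charged_1_grip 0.6 [ 95. 170.] [ 0.46340651 -0.30726872]
charged_1_grip 0.58 [349. 196.] [0.53748253 0.06509666]
pos [0.5118 0.026  0.2081] yawy 85.13 shift cm [-2.    3.89 14.66] len 15.3 rz -0.07 shift after turn [-2.    3.88 14.66]
```

View pics/w8.png

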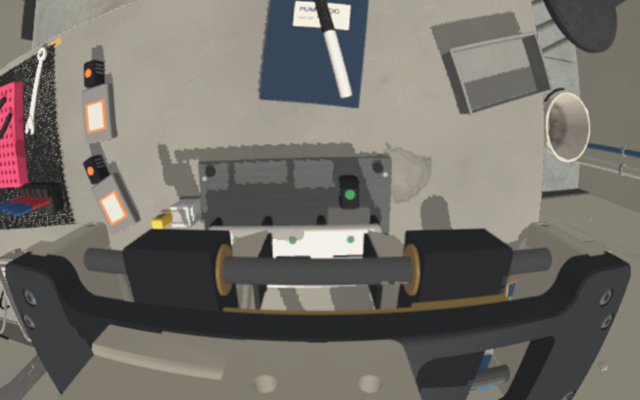

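This view shows the plate's front corners at (200,163) and (391,156), and the charged pack at (349,193). The empties' handles are at (94,72) and (96,168), their labels at (95,117) and (112,208). The tray rim corners are at (449,50), (536,30), (548,92) and (470,112). I'll compute positions from these.

Run:
```python
from h import *
np.set_printoptions(precision=4,suppress=True)
P=tool(); im=cam("wrist")
f=lambda uv,z:atz(im,uv,z,P)[:2]
L,Rr=f((391,156),.006),f((200,163),.006); d=L-Rr
yaw=np.arctan2(-d[0],d[1]); o=(L+Rr)/2+.085*np.array([np.cos(yaw),np.sin(yaw)])
print("plate corners",L,Rr,"w",np.linalg.norm(d),"D",o,np.degrees(yaw))
print("s1,s2,s3",dock2w([*o,yaw],[(-.037,y,.02) for y in (.072,0,-.072)]))
print("chg handle top",f((349,193),.036), "green",f((350,195),.036))
print("tray",[f(u,.035) for u in ((449,50),(536,30),(548,92),(470,112))])
for h,l in (((94,72),(95,117)),((96,168),(112,208))):
    a,b=f(h,.030),f(l,.018); print("empty h",a,"label",b,"dist",np.linalg.norm(b-a),"yaw",np.degrees(np.arctan2(*(b-a)[::-1])))
for q in ("charged_1_grip","empty_1_grip","tray","empty_2_grip"):
    for d in ctrl.outline_of("wrist",q)[:3]: print(q,round(d["score"],2),np.round(d["location"]),d["pixels"].sum())
```

```text
plate corners [0.4941 0.1254] [ 0.48   -0.1306] w 0.2563460960351583 D [ 0.5719 -0.0073] -3.1498238941400243
s1,s2,s3 [[ 0.5389  0.0666  0.02  ]
 [ 0.535  -0.0053  0.02  ]
 [ 0.531  -0.0771  0.02  ]]
chg handle top [0.5323 0.064 ] green [0.5349 0.065 ]
tray [array([0.3583, 0.2056]), array([0.3133, 0.3582]), array([0.4054, 0.3696]), array([0.4386, 0.2289])]
empty h [ 0.321  -0.2809] label [ 0.3864 -0.2951] dist 0.06692970231376903 yaw -12.257686587462482
empty h [ 0.4625 -0.2968] label [ 0.5278 -0.2899] dist 0.06562888977241861 yaw 6.0083779107674795
charged_1_grip 0.73 [349. 209.] 1442
empty_1_grip 0.61 [286. 201.] 16366
tray 0.94 [498.  71.] 6372
empty_2_grip 0.62 [ 99. 103.] 2265
```

```bash
python3 -m handwheel '[0,0,-0.8,-2.2,3.9,4,5,0,0,0,0,0,4,5,0,0,0,0,0,3,5,0,0,0,0,0,0,5,0,0,0,0,0,0,5]'|grep -E "pos|cont|open"
python3 - <<'E'
from h import *
P=tool(); im=cam("wrist")
for q in ("charged_1_grip","slot_1"):
    for d in ctrl.tip_of("wrist",q)[:3]: print(q,round(d["score"],2),np.round(d["location"]),atz(im,d["location"],.021,P)[:2])
tip(.535,.064,.013,86); print(ctrl.sense()["q"])
E
```

```text
position: [0.5322, 0.0571, 0.1056]
contact_force: [0.3, 0.9, 0.2]
opening: 0.545
charged_1_grip 0.87 [328. 195.] [0.5323138 0.0674645]
slot_1 0.94 [250. 196.] [ 0.52742902 -0.00563701]
slot_1 0.91 [324. 197.] [0.53372042 0.06419031]
slot_1 0.68 [179. 196.] [ 0.52162385 -0.07974884]
pos [0.5332 0.0569 0.1072] yawy 85.94 shift cm [-0.08  0.72 13.27] len 13.29 rz -0.06 shift after turn [-0.08  0.72 13.27]
[-3.66073393e-02  4.37638891e-01  1.61477476e+00  1.87558617e-05
  1.08530934e+00 -1.53652196e+00]
```

```bash
python3 -m handwheel '[0,0,0,0,0.8,4,5,0,0,0,0,0,4,5,0,0,0,0,0,3,5,0,0,0,0,0,1.5,5,0,0,0,0,0,0.7,5,0,0,0,0,0,0,5]'|grep -E "pos|cont|open"
python3 -m handwheel '[0,0,0,0,0,0,0,0,0,0,0,0,0,0,0,0,0,0,0,0,0,0,0,0,0,0,0,0,0,0,0,0,0,0,0,0,0,0,0,0,0,0]'
```

```text
position: [0.5329, 0.065, -0.0264]
contact_force: [-0.5, 0.4, 0.6]
opening: 0.54
clock: 25.95
position: [0.5329, 0.0651, -0.0262]
tcp_rot: [0.001, 0.035, 0.999, 0.0]
contact_force: [-1.1, -0.6, 6.7]
opening: 0.256
gripper_force: 30.0
```

Gripped. I'll pull it out toward the robot, then lift.

```bash
python3 -m handwheel '[0,0,0,0.5,0,-0.1,0,0,0,0,1,0,0,0,0,0,0,1,0,0,0,0,0,0,1.2,0,0,0,0,0,0,1.2,0,0,0,0,0,0,1.2,0,0,0,0,0,0,1.5,0,0,0,0,0,0,1.5,0,0,0,0,0,0,0.7,0,0,0,0,0,0,0,0,0,0]'
python3 - <<'E'
from h import *
P=tool();im=cam("wrist"); import pickle
d=ctrl.outline_of("wrist","tray")[0]; print(d["score"],d["location"])
ys,xs=np.where(d["pixels"])
c=[x[0] for x in cv2.findContours(d["pixels"].astype(np.uint8),0,2)[0] if len(x)>20 for x in [x]]
pts=np.array([atz(im,(float(u),float(v)),.035,P)[:2]*1000 for cc in cv2.findContours(d["pixels"].astype(np.uint8),0,1)[0] for u,v in cc[:,0]],np.float32)
print("tray rim rect",cv2.minAreaRect(pts))
for d in ctrl.tip_of("wrist","tray")[:1]: print(d,atz(im,d["location"],0,P))
im=cam("top")
d=ctrl.outline_of("top","tray")[0]
pts=np.array([atz(im,(float(u),float(v)),.02)[:2]*1000 for cc in cv2.findContours(d["pixels"].astype(np.uint8),0,1)[0] for u,v in cc[:,0]],np.float32)
print("top tray",cv2.minAreaRect(pts),d["score"])
E
```

```text
clock: 26.95
position: [0.4331, 0.0722, -0.0259]
tcp_rot: [-0.001, 0.035, 0.999, 0.0]
contact_force: [-0.9, -0.5, -0.4]
opening: 0.261
gripper_force: 30.0
0.83 [586.6, 152.6]
tray rim rect ((386.93280029296875, 255.44802856445312), (95.11656188964844, 127.6539077758789), 15.293395042419434)
{'location': [597.2, 141.9], 'score': 0.7} [0.37820476 0.29050685 0.        ]
top tray ((368.81500244140625, 291.7904968261719), (83.40653991699219, 164.25631713867188), 14.942432403564453) 0.95
```

```bash
python3 -m handwheel '[0,0,0,0,0,-3,0,0,0,0,0,0,-4,0,0,0,0,0,0,-4,0,0,0,0,0,0,-3,0,0,0,0,0,0,0,0]'|grep -E "pos|cont|open"
python3 - <<'E'
from h import *
tip(.367,.331,.15,15)
E
```

```text
position: [0.4376, 0.072, 0.1179]
contact_force: [0.6, 0.2, -1.0]
opening: 0.257
pos [0.4376 0.072  0.1179] yawy 85.95 shift cm [ 8.88 25.34  0.58] len 26.85 rz 70.95 shift after turn [26.85 -0.12  0.58]
```

```bash
python3 -m handwheel '[0,0,7.9,0,0,0,0,0,0,7.9,0,0,0,0,0,0,7.9,0,0,0,0,0,0,7.9,0,0,0,0,0,0,7.9,0,0,0,0,0,0,7.9,0,0,0,0,0,0,7.9,0,0,0,0,0,0,7.9,0,0,0,0,0,0,7.8,0,0,0,0,0,0,0,3.36,0,0,0,0,0,0,3.36,0,0,0,0,0,0,3.36,0,0,0,0,0,0,3.36,0,0,0,0,0,0,3.36,0,0,0,0,0,0,3.36,0,0,0,0,0,0,3.36,0,0,0,0,0,0,3.36,0,0,0,0,0,0,0,0,0,0,0,0,0,0,0,0,0]'
python3 - <<'E'
from h import *
P=tool(); im=cam("wrist"); 
b=cv2.cvtColor(im["color"],cv2.COLOR_RGB2BGR); cv2.imwrite("pics/w9.png",b)
for d in ctrl.tip_of("wrist","tray")[:1]: print(d,atz(im,d["location"],0,P))
im=cam("top"); d=ctrl.outline_of("top","tray")[0]
print(d["score"],d["location"],[ (round(d["score"],2),atz(im,d["location"],0)[:2]) for d in ctrl.tip_of("top","tray")])
print(ctrl.sense()["q"])
E
```

```text
clock: 29.6
position: [0.3646, 0.3317, 0.1129]
tcp_rot: [-0.0, 0.608, 0.794, -0.001]
contact_force: [-0.0, -0.5, -2.1]
opening: 0.257
gripper_force: 30.0
0.7 [194.3, 191.3] [(0.6, array([0.37488975, 0.29362876]))]
[ 5.79968009e-01  3.60058616e-01  1.71943627e+00 -6.46949465e-05
  1.06238724e+00  3.20548203e-01]
```

View pics/w9.png

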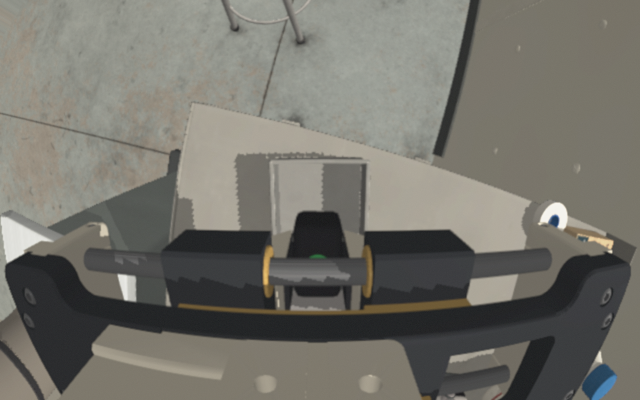

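The tray's far rim corners are at (270,162) and (368,162), with the held pack's handle between them at (318,235). I'll check the alignment.

Run:
```python
from h import *
P=tool(); im=cam("wrist"); 
a,b=[atz(im,u,.035,P)[:2] for u in ((270,161),(368,161))]
d=b-a; yx=np.degrees(np.arctan2(d[1],d[0])); m=(a+b)/2; yy=np.radians(yx+90)
c=m-.076*np.array([np.cos(yy),np.sin(yy)])
print(a,b,np.linalg.norm(d),yx,"centre",c)
h=c+.0425*np.array([np.cos(yy),np.sin(yy)]); print("handle",h)
tip(h[0],h[1],.012,yx)
```

```text
[0.31614542 0.35380552] [0.40150144 0.37650902] 0.08832382593909921 14.894995266687104 centre [0.37835911 0.29171098]
handle [0.36743455 0.33278292]
pos [0.3657 0.3309 0.1141] yawy 14.87 shift cm [ 0.13  0.22 14.06] len 14.06 rz -0.03 shift after turn [ 0.13  0.22 14.06]
```

```bash
python3 -m handwheel '[0,0,0,0.13,0.22,3,0,0,0,0,0,0,3,0,0,0,0,0,0,3,0,0,0,0,0,0,2,0,0,0,0,0,0,1.5,0,0,0,0,0,0,1,0,0,0,0,0,0,0.5,0,0,0,0,0,0,0.2,0,0,0,0,0,0,0,0]'|grep -E "pos|cont|open"
python3 -m handwheel '[0,0,0,0,0,0,3.6,0,0,0,0,0,0,3.6,0,0,0,0,0,0,3.6,0,0,0,0,0,0,3.6]'|grep -E "pos|cont|open"
python3 -m handwheel '[0,0,0,0,0,-2,3.6,0,0,0,0,0,-4,3.6,0,0,0,0,0,-4,3.6,0,0,0,0,0,-4,3.6,0,0,0,0,0,-2,3.6,0,0,0,0,0,0,5]'|grep -E "pos|cont|open"
python3 - <<'E'
from h import *
P=tool(); im=cam("wrist"); im2=cam("side")
b=cv2.cvtColor(im["color"],cv2.COLOR_RGB2BGR)[80:320,200:440]; s=cv2.cvtColor(im2["color"],cv2.COLOR_RGB2BGR)[150:200,240:320]
cv2.imwrite("pics/w10.png",np.hstack([cv2.resize(b,(400,400)),cv2.resize(s,(400,400*50//80)) if 0 else cv2.resize(s,(400,400))]))
tip(.4625,-.297,.15,96); print(ctrl.sense()["q"])
E
```

```text
position: [0.3674, 0.3337, -0.0275]
contact_force: [-0.7, 0.6, -1.5]
opening: 0.26
position: [0.3672, 0.3337, -0.0276]
contact_force: [0.5, -0.1, 0.0]
opening: 0.395
position: [0.3688, 0.3347, 0.1354]
contact_force: [-0.9, 1.0, -0.7]
opening: 0.442
pos [0.3669 0.3334 0.132 ] yawy 14.95 shift cm [-63.38  -7.03   2.04] len 63.8 rz -81.05 shift after turn [ -2.92 -63.7    2.04]
[5.82965000e-01 3.43294144e-01 1.68821903e+00 3.47119894e-05
 1.10982890e+00 3.21942568e-01]
```

View pics/w10.png

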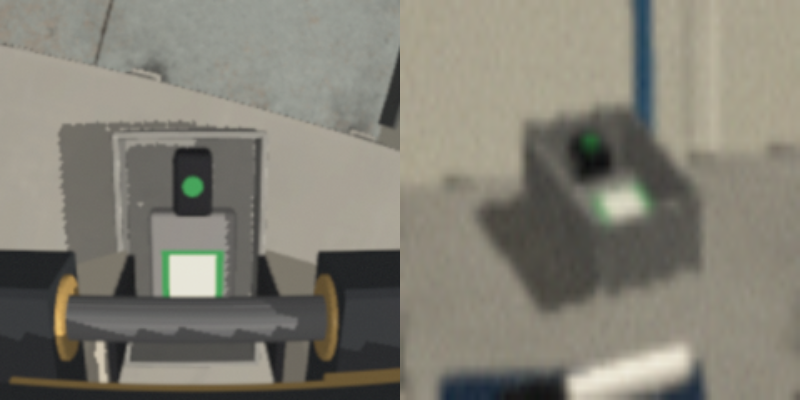

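The charged pack lies flat in the tray with walls all round. Next, over to the empties.

```bash
python3 -m handwheel '[0,0,-8.34,0,0,-1,5,0,0,-8.34,0,0,-1,5,0,0,-8.34,0,0,-1,5,0,0,-8.34,0,0,-1,5,0,0,-8.34,0,0,-1,5,0,0,-8.34,0,0,-1,5,0,0,-8.34,0,0,-1,5,0,0,-8.34,0,0,-1,5,0,0,-8.34,0,0,0,5]'|grep -E "pos|cont|open"
python3 -m handwheel '[0,0,0,-1.1,-4.16,0,5,0,0,0,-1.1,-4.16,0,5,0,0,0,-1.1,-4.16,0,5,0,0,0,-1.1,-4.16,0,5,0,0,0,-1.1,-4.16,0,5,0,0,0,-1.1,-4.16,0,5,0,0,0,-1.1,-4.16,0,5,0,0,0,-1.1,-4.16,0,5,0,0,0,-1.1,-4.16,0,5,0,0,0,-1.1,-4.16,0,5,0,0,0,-1.1,-4.16,0,5,0,0,0,-1.1,-4.16,0,5,0,0,0,-1.1,-4.16,0,5,0,0,0,-1.1,-4.16,0,5,0,0,0,0,0,0,5,0,0,0,0,0,0,5]'|grep -E "pos|cont|open"
python3 - <<'E'
from h import *
P=tool(); im=cam("wrist"); print(P[0])
b=cv2.cvtColor(im["color"],cv2.COLOR_RGB2BGR); cv2.imwrite("pics/w11.png",cv2.resize(b[40:280,160:480],None,fx=2.5,fy=2.5))
import pickle; pickle.dump((P,im),open("w11.pkl","wb"))
for d in ctrl.tip_of("wrist","empty_1_grip")[:4]: print(round(d["score"],2),d["location"],atz(im,d["location"],.015,P)[:2])
E
```

```text
position: [0.367, 0.3335, 0.2115]
contact_force: [-0.0, 0.7, 0.0]
opening: 0.544
position: [0.5203, -0.249, 0.2096]
contact_force: [0.2, 2.1, 0.2]
opening: 0.546
[ 0.52028163 -0.24895164  0.20959003]
```

View pics/w11.png

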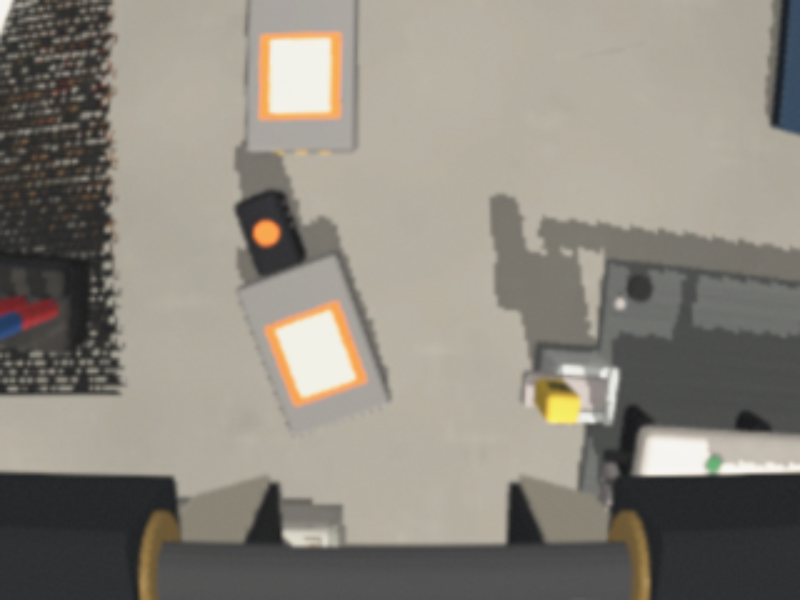

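Pack B's body corners are at (239,291), (333,255), (388,400) and (295,432), handle at (270,232). Pack A's nose edge runs (248,150)–(355,150). Something grey sits at (310,520), which I'll check afterwards.

Run:
```python
from h import *
import pickle
np.set_printoptions(precision=4,suppress=True)
P,im=pickle.load(open("w11.pkl","rb"))
F=lambda x,y,z:atz(im,(160+x/2.5,40+y/2.5),z,P)[:2]
B=np.array([F(239,291,.018),F(333,255,.018),F(388,400,.018),F(295,432,.018)])
back=(B[0]+B[1])/2; nose=(B[2]+B[3])/2; d=nose-back; yaw=np.arctan2(d[1],d[0])
print("B len",np.linalg.norm(d),"w",np.linalg.norm(B[0]-B[1]),np.linalg.norm(B[2]-B[3]),"yaw",np.degrees(yaw))
h=(back+nose)/2-.0625*d/np.linalg.norm(d); print("handle",h,"direct",F(272,232,.030))
A=np.array([F(248,150,.018),F(355,150,.018),F(250,4,.018),F(357,4,.018)]); n=(A[0]+A[1])/2; k=(A[2]+A[3])/2; e=n-k; e/=np.linalg.norm(e)
print("A yaw",np.degrees(np.arctan2(e[1],e[0])),"handle",n-.105*e,"w",np.linalg.norm(A[0]-A[1]))
print("obj",F(285,500,.018),F(345,505,.018),F(310,540,.018),F(310,500,.04))
tip(h[0],h[1],.006,np.degrees(yaw)+90)
```

```text
B len 0.07946003780864414 w 0.05144737027596736 0.05188028710821188 yaw 19.884843660684215
handle [ 0.4631 -0.3097] direct [ 0.4633 -0.3066]
A yaw -0.6377955413607804 handle [ 0.3173 -0.2921] w 0.05368290121688871
obj [ 0.6062 -0.3064] [ 0.6089 -0.2739] [ 0.6298 -0.2937] [ 0.5975 -0.2903]
pos [ 0.5206 -0.2476  0.2109] yawy 90.04 shift cm [ 5.7  -6.25 24.34] len 25.77 rz -19.84 shift after turn [ 7.49 -3.95 24.34]
```

Run:
```python
from h import *
import pickle
np.set_printoptions(precision=4,suppress=True)
P,im=pickle.load(open("w11.pkl","rb"))
F=lambda x,y,z:atz(im,(160+x/2.5,40+y/2.5),z,P)[:2]
print([F(90,y,.002) for y in (262,350)])
i=cam("wrist")
for n in ("wrist","top","side"):
  if n!="wrist": i=cam(n)
  for d in ctrl.tip_of(n,"drivers")[:1]: print(n,d["score"],atz(i,d["location"],.002,P)[:2])
  for d in ctrl.outline_of(n,"drivers")[:1]:
    ys,xs=np.where(d["pixels"]); k=xs.argmax(); print(n,d["score"],xs.min(),xs.max(),ys.min(),ys.max(),atz(i,(xs[k],ys[k]),.002,P))
```

```text
[array([ 0.4762, -0.4137]), array([ 0.5253, -0.4171])]
wrist 0.95 [ 0.4906 -0.4573]
wrist 0.9 83 195 137 180 [ 0.4736 -0.4151  0.002 ]
top 0.59 [ 0.4904 -0.4694]
top 0.95 447 489 222 255 [ 0.5329 -0.5217  0.002 ]
side 0.55 [ 0.4948 -0.4631]
side 0.94 365 396 232 304 [ 0.5312 -0.4669  0.002 ]
```

Clearance to the driver stand is about 1 cm, so I'll approach offset 8 mm toward the dock side and let the closing fingers draw the pack over.

```bash
python3 -m handwheel '[0,0,-6.6,0,0,0,6,0,0,-6.6,0,0,0,6,0,0,-6.6,0,0,0,6,0,0,0,0,0,0,6]'|grep -E "pos|cont|open"
python3 - <<'E'
from h import *
tip(.4605,-.3005,.006,110)
E
```

```text
position: [0.5212, -0.2488, 0.2121]
contact_force: [-0.3, -0.2, 0.7]
opening: 0.653
pos [ 0.5212 -0.2488  0.2121] yawy 109.87 shift cm [ 7.47 -2.8  24.46] len 25.73 rz -0.13 shift after turn [ 7.47 -2.78 24.46]
```

```bash
python3 -m handwheel '[0,0,0,2.5,-0.93,0,6,0,0,0,2.5,-0.93,0,6,0,0,0,2.47,-0.93,0,6,0,0,0,0,0,4,6,0,0,0,0,0,4,6,0,0,0,0,0,3,6,0,0,0,0,0,0,6,0,0,0,0,0,0,6]'|grep -E "pos|cont|open"
python3 - <<'E'
from h import *
P=tool(); im=cam("wrist"); 
b=cv2.cvtColor(im["color"],cv2.COLOR_RGB2BGR); cv2.imwrite("pics/w12.png",b)
for d in ctrl.tip_of("wrist","empty_1_grip")[:3]: print(round(d["score"],2),d["location"],atz(im,d["location"],.015,P)[:2])
tip(.4605,-.3005,.006,110)
E
```

```text
position: [0.4607, -0.3006, 0.1028]
contact_force: [0.7, 0.4, 1.2]
opening: 0.655
pos [ 0.4615 -0.3013  0.1041] yawy 109.76 shift cm [ 0.09  0.15 13.66] len 13.66 rz -0.24 shift after turn [ 0.09  0.15 13.66]
```

View pics/w12.png

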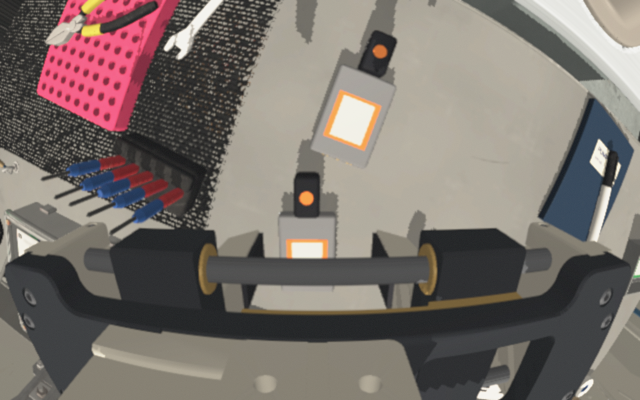

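The handle (307,195) is square to the fingers and slightly left, as intended. Descending to grip.

```bash
python3 -m handwheel '[0,0,0,0,0.15,3.5,6,0,0,0,0,0,3.5,6,0,0,0,0,0,3,6,0,0,0,0,0,2,6,0,0,0,0,0,1.2,6,0,0,0,0,0,0.4,6,0,0,0,0,0,0,6]'|grep -E "pos|cont|open"
python3 -m handwheel '[0,0,0,0,0,0,0,0,0,0,0,0,0,0,0,0,0,0,0,0,0,0,0,0,0,0,0,0,0,0,0,0,0,0,0,0,0,0,0,0,0,0,0,0,0,0,0,0,0]'|grep -E "pos|cont|open|grip"
python3 -m handwheel '[0,0,0,0,0,-1,0,0,0,0,0,0,-3,0,0,0,0,0,0,-4,0,0,0,0,0,0,-4,0,0,0,0,0,0,0,0]'|grep -E "pos|cont|open|grip"
python3 - <<'E'
from h import *
D=[.5705,-.0095,-.067]; print(dock2w(D,[-.137,.072,.05]),dock2w(D,[-.137,0,.05]))
tip(*dock2w(D,[-.147,.072,.10])[0],90+np.degrees(D[2]))
E
```

```text
position: [0.4605, -0.2995, -0.0331]
contact_force: [0.5, -0.5, 0.2]
opening: 0.652
position: [0.4602, -0.2993, -0.0335]
contact_force: [0.4, -0.7, 3.3]
opening: 0.27
gripper_force: 28.4
position: [0.4623, -0.3009, 0.0917]
contact_force: [0.6, -0.6, -2.5]
opening: 0.261
gripper_force: 29.6
[[0.43862777 0.07151059 0.05      ]] [[ 4.33807381e-01 -3.27865881e-04  5.00000000e-02]]
pos [ 0.4623 -0.3009  0.0917] yawy 109.83 shift cm [-9.48 36.26  2.77] len 37.58 rz 23.67 shift after turn [ 5.87 37.01  2.77]
```

```bash
python3 -m handwheel '[0,0,8,0,0,0,0,0,0,8,0,0,0,0,0,0,7.83,0,0,0,0,0,0,0,0.72,4.11,0,0,0,0,0,0.72,4.11,0,0,0,0,0,0.72,4.11,0,0,0,0,0,0.72,4.11,0,0,0,0,0,0.72,4.11,0,0,0,0,0,0.72,4.11,0,0,0,0,0,0.72,4.11,0,0,0,0,0,0.72,4.11,0,0,0,0,0,0.72,4.11,0,0,0,0,0,0,0,0,0,0,0,0,0,0,0,0]'|grep -E "pos|cont|open|grip"
python3 - <<'E'
from h import *
go([.4231,.0729,-.024],86)
P=tool(); im=cam("wrist"); 
b=cv2.cvtColor(im["color"],cv2.COLOR_RGB2BGR); cv2.imwrite("pics/w13.png",b)
E
```

```text
position: [0.4202, 0.0754, 0.0857]
contact_force: [0.3, 0.0, -2.2]
opening: 0.258
gripper_force: 29.9
pos [0.4202 0.0754 0.0857] yawy 86.15 shift cm [-0.33 -0.23 10.97] len 10.97 rz 0.15 shift after turn [-0.33 -0.23 10.97]
```

View pics/w13.png

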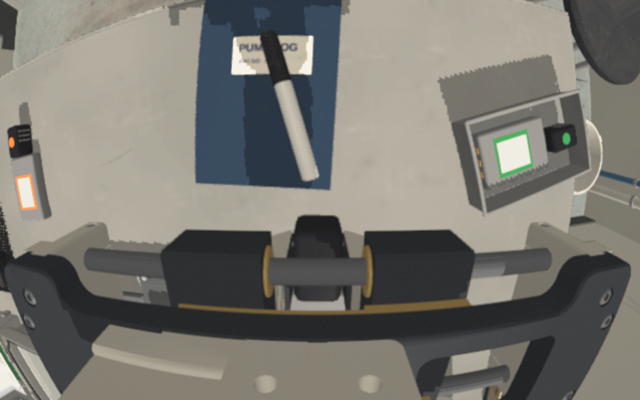

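The pack hangs square in the gripper, handle at (318,250). Lower it on the plate just in front of slot 1, then insert along the line the charged pack came out on.

```bash
python3 -m handwheel '[0,0,0.15,-2.8,-0.23,2,0,0,0,0,0,0,3,0,0,0,0,0,0,3,0,0,0,0,0,0,1.5,0,0,0,0,0,0,1.4,0,0,0,0,0,0,0,0]'|grep -E "pos|cont|open|grip"
python3 - <<'E'
from h import *
go([.4481,.0712,-.0245],86)
E
```

```text
position: [0.4475, 0.0689, -0.0246]
contact_force: [-0.2, -1.1, -0.2]
opening: 0.255
gripper_force: 29.9
pos [ 0.4475  0.0689 -0.0246] yawy 85.69 shift cm [-0.04  0.23 -0.01] len 0.24 rz -0.31 shift after turn [-0.04  0.23 -0.01]
```

```bash
python3 -m handwheel '[0,0,-0.3,0,0.23,0,0,0,0,0,-0.8,0,0,0,0,0,0,-0.8,0,0,0,0,0,0,-0.8,0,0,0]'|grep -E "pos|cont|open|grip"
python3 -m handwheel '[0,0,0,-0.8,0,0,0,0,0,0,-0.8,0,0,0,0,0,0,-0.8,0,0,0]'|grep -E "pos|cont|open|grip"
python3 - <<'E'
from h import *
go([.5329,.0651,-.0265],86)
E
```

```text
position: [0.4747, 0.0709, -0.0222]
contact_force: [-0.9, 0.3, -1.0]
opening: 0.257
gripper_force: 29.9
position: [0.4977, 0.0694, -0.0229]
contact_force: [-0.3, -0.6, -0.9]
opening: 0.259
gripper_force: 29.9
pos [ 0.4977  0.0694 -0.0229] yawy 86.14 shift cm [-3.54 -0.19  0.36] len 3.56 rz 0.14 shift after turn [-3.54 -0.18  0.36]
```

```bash
python3 -m handwheel '[0,0,0.1,-0.7,-0.15,0.1,0,0,0,0,-0.7,0,0.1,0,0,0,0,-0.7,0,0,0,0,0,0,-0.5,0,0,0]'|grep -E "pos|cont|open|grip"
python3 -m handwheel '[0,0,0,-0.4,0,0,0,0,0,0,-0.3,0,0,0,0,0,0,0,0,0,0]'|grep -E "pos|cont|open|grip"
```

```text
position: [0.5234, 0.066, -0.025]
contact_force: [-0.7, -0.7, -1.4]
opening: 0.259
gripper_force: 29.9
position: [0.5301, 0.0656, -0.0249]
contact_force: [0.2, 0.1, -1.5]
opening: 0.261
gripper_force: 29.9
```

```bash
python3 -m handwheel '[0,0,0,-0.2,0,0,0,0,0,0,-0.15,0,0,0,0,0,0,0,0,0,0]'|grep -E "pos|cont|open|grip"
python3 -m handwheel '[0,0,0,-0.2,0,0,0,0,0,0,0,0,0,0]'|grep -E "pos|cont|open|grip"
python3 -m handwheel '[0,0,0,-0.2,0,0,0,0,0,0,0,0,0,0]'|grep -E "pos|cont|open|grip"
```

```text
position: [0.5313, 0.0654, -0.0253]
contact_force: [-4.4, -0.1, -1.3]
opening: 0.265
gripper_force: 29.9
position: [0.5312, 0.0651, -0.0258]
contact_force: [-10.7, -1.6, 2.2]
opening: 0.257
gripper_force: 30.0
position: [0.5312, 0.0649, -0.0262]
contact_force: [-15.0, -3.4, 3.8]
opening: 0.262
gripper_force: 30.0
```

Home: it hit the stop at 0.531 with 15 N. Release and go for pack A.

```bash
python3 -m handwheel '[0,0,0,0.2,0,0,0,0,0,0,0,0,0,4.5,0,0,0,0,0,0,4.5,0,0,0,0,0,0,4.5,0,0,0,0,0,-3,4.5,0,0,0,0,0,-4,4.5,0,0,0,0,0,-4,4.5,0,0,0,0,0,-4,5,0,0,0,0,0,-4,5,0,0,0,0,0,-4,5,0,0,0,0,0,0,5]'|grep -E "pos|cont|open|grip"
python3 - <<'E'
from h import *
go([.45,-.265,.20],90)
P=tool(); im=cam("wrist")
for q in ("empty_1_grip","slot_1"):
  for d in ctrl.tip_of("wrist",q)[:4]: print(q,round(d["score"],2),np.round(d["location"]),atz(im,d["location"],.018,P)[:2])
E
```

```text
position: [0.5387, 0.0653, 0.2114]
contact_force: [0.3, 1.2, -0.3]
opening: 0.541
gripper_force: 0.0
pos [0.5387 0.0653 0.2114] yawy 86.04 shift cm [  6.59 -33.56   1.04] len 34.22 rz -3.96 shift after turn [  8.89 -33.03   1.04]
slot_1 0.97 [314. 172.] [0.53493089 0.06178866]
slot_1 0.97 [203. 168.] [ 0.51862034 -0.08542438]
slot_1 0.65 [262. 170.] [ 0.52860237 -0.00455419]
```

```bash
python3 -m handwheel '[0,0,-3.96,0,0,0,5,0,0,0,1.0,-3.67,0,5,0,0,0,1.0,-3.67,0,5,0,0,0,1.0,-3.67,0,5,0,0,0,1.0,-3.67,0,5,0,0,0,1.0,-3.67,0,5,0,0,0,1.0,-3.67,0,5,0,0,0,1.0,-3.67,0,5,0,0,0,1.0,-3.67,0,5,0,0,0,1.0,-3.67,0,5,0,0,0,0,0,0,5,0,0,0,0,0,0,5]'|grep -E "pos|cont|open|grip"
python3 - <<'E'
from h import *
P=tool(); im=cam("wrist"); print(P[0])
b=cv2.cvtColor(im["color"],cv2.COLOR_RGB2BGR); cv2.imwrite("pics/w14.png",cv2.resize(b,None,fx=1.25,fy=1.25))
import pickle; pickle.dump((P,im),open("w14.pkl","wb"))
d=ctrl.outline_of("wrist","empty_1_grip")
for e in d[:2]:
  ys,xs=np.where(e["pixels"]); print(round(e["score"],2),e["location"],xs.min(),xs.max(),ys.min(),ys.max())
E
```

```text
position: [0.4444, -0.265, 0.2035]
contact_force: [0.2, 0.0, 0.5]
opening: 0.546
gripper_force: 0.0
[ 0.44440684 -0.26502753  0.20346397]
```

View pics/w14.png

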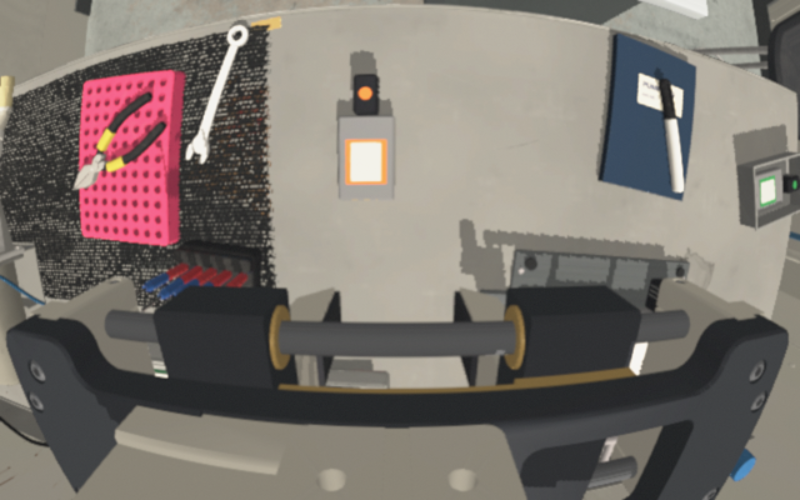

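Pack A's body corners are at (338,118), (394,117), (340,198) and (394,198), handle at (366,95). That uses up my picture views, so from here I work by numbers. I'll also search for any further orange label.

Run:
```python
from h import *
import pickle
np.set_printoptions(precision=4,suppress=True)
P,im=pickle.load(open("w14.pkl","rb"))
def orange(im,P,z=.018):
    h=cv2.cvtColor(im["color"],cv2.COLOR_RGB2HSV); m=cv2.inRange(h,(5,130,120),(18,255,255))
    n,_,st,c=cv2.connectedComponentsWithStats(m)
    for i in range(1,n):
        if st[i,4]>8: print("  orange",c[i].round(),st[i,4],atz(im,c[i],z,P)[:2])
F=lambda x,y,z:atz(im,(x/1.25,y/1.25),z,P)[:2]
A=[F(338,117.5,.018),F(394,117.5,.018),F(340,198,.018),F(394,198,.018)]
k=(A[0]+A[1])/2;n=(A[2]+A[3])/2;e=n-k;L=np.linalg.norm(e);e/=L
print("A len",L,"w",np.linalg.norm(A[0]-A[1]),np.linalg.norm(A[2]-A[3]),"yaw",np.degrees(np.arctan2(e[1],e[0])),"handle",(k+n)/2-.0625*e,F(366,95,.03))
print("wrist14");orange(im,P); P2,i2=pickle.load(open("w11.pkl","rb")); print("w11");orange(i2,P2)
for n in ("top","side"): print(n); orange(cam(n),None)
print("grey thing",F(330,362,.018),F(390,362,.018),F(360,362,.04)); print(i2["color"][int(40+520/2.5)-4:int(40+520/2.5)+6:3,int(160+310/2.5)-6:int(160+310/2.5)+12:4].tolist())
```

```text
A len 0.08007648641998626 w 0.05484815259190344 0.053849953843957424 yaw 0.18702526146958792 handle [ 0.3176 -0.2937] [ 0.3195 -0.2925]
wrist14
  orange [292.  74.] 108 [ 0.3152 -0.2947]
  orange [ 88. 112.] 9 [ 0.3368 -0.6042]
  orange [293. 129.] 271 [ 0.3836 -0.294 ]
  orange [ 92. 126.] 10 [ 0.3593 -0.5967]
  orange [ 91. 136.] 9 [ 0.3739 -0.602 ]
w11
  orange [279.  17.] 95 [ 0.3129 -0.2952]
  orange [280.  70.] 263 [ 0.384  -0.2944]
  orange [81. 68.] 9 [ 0.3398 -0.6099]
  orange [266. 133.] 104 [ 0.4635 -0.312 ]
  orange [286. 181.] 270 [ 0.5255 -0.2876]
top
  orange [389. 254.] 38 [ 0.3841 -0.277 ]
  orange [401. 259.] 39 [ 0.3827 -0.3131]
  orange [388. 279.] 30 [ 0.3197 -0.295 ]
  orange [283. 293.] 123 [ 0.1926 -0.0501]
  orange [502. 296.] 17 [ 0.3761 -0.5873]
  orange [502. 300.] 12 [ 0.3642 -0.5891]
  orange [504. 309.] 13 [ 0.344  -0.5997]
  orange [508. 313.] 14 [ 0.3382 -0.6109]
  orange [448. 355.] 598 [ 0.1845 -0.4913]
side
  orange [289. 251.] 14 [ 0.321  -0.2754]
  orange [314. 256.] 17 [ 0.3778 -0.313 ]
  orange [342. 324.] 17 [ 0.3784 -0.5597]
  orange [336. 328.] 11 [ 0.3653 -0.5693]
  orange [327. 332.] 15 [ 0.3457 -0.5751]
  orange [324. 339.] 16 [ 0.3352 -0.5916]
grey thing [ 0.6053 -0.3405] [ 0.6041 -0.2718] [ 0.5914 -0.3035]
[[[119, 118, 110], [121, 118, 110], [120, 116, 108], [119, 116, 109], [117, 113, 107]], [[120, 118, 111], [121, 119, 111], [121, 118, 112], [121, 120, 112], [117, 114, 107]], [[143, 138, 131], [137, 134, 125], [143, 139, 130], [144, 139, 131], [144, 140, 131]], [[215, 210, 195], [211, 205, 190], [207, 202, 187], [200, 195, 182], [161, 158, 145]]]
```

Only pack A remains. Fetch it.

```bash
python3 - <<'E'
from h import *
tip(.318,-.293,.006,90)
E
python3 -m handwheel '[0,0,0,3.15,-0.7,2,5,0,0,0,3.15,-0.7,2,5,0,0,0,3.15,-0.7,2,5,0,0,0,3.15,-0.7,2,5,0,0,0,0,0,2,5,0,0,0,0,0,0,5,0,0,0,0,0,0,5]'|grep -E "pos|cont|open|grip"
python3 - <<'E'
from h import *
tip(.318,-.293,.006,90)
P=tool(); im=cam("wrist"); h=cv2.cvtColor(im["color"],cv2.COLOR_RGB2HSV); m=cv2.inRange(h,(5,130,120),(18,255,255))
n,_,st,c=cv2.connectedComponentsWithStats(m)
for i in range(1,n):
    if st[i,4]>30: print("  orange",c[i].round(),st[i,4],atz(im,c[i],.03,P)[:2])
E
```

```text
pos [ 0.4455 -0.2638  0.2047] yawy 90.09 shift cm [12.74 -2.92 23.73] len 27.09 rz 0.09 shift after turn [12.74 -2.94 23.73]
position: [0.3199, -0.2928, 0.1056]
contact_force: [-0.1, -0.2, 0.3]
opening: 0.545
gripper_force: 0.0
pos [ 0.3199 -0.2928  0.1056] yawy 90.06 shift cm [ 0.2  -0.02 13.81] len 13.81 rz 0.06 shift after turn [ 0.2  -0.02 13.81]
  orange [315. 195.] 173 [ 0.31726921 -0.29367424]
  orange [314. 245.] 269 [ 0.36564244 -0.29456749]
```

```bash
python3 -m handwheel '[0,0,0,0.2,0,3.5,5,0,0,0,0,0,3.5,5,0,0,0,0,0,3,5,0,0,0,0,0,2,5,0,0,0,0,0,1.4,5,0,0,0,0,0,0.4,5,0,0,0,0,0,0,5]'|grep -E "pos|cont|open"
python3 -m handwheel '[0,0,0,0,0,0,0,0,0,0,0,0,0,0,0,0,0,0,0,0,0,0,0,0,0,0,0,0,0,0,0,0,0,0,0,0,0,0,0,0,0,0,0,0,0,0,0,0,0]'|grep -E "pos|cont|open|grip"
python3 -m handwheel '[0,0,0,0,0,-1,0,0,0,0,0,0,-3,0,0,0,0,0,0,-4,0,0,0,0,0,0,-4,0,0,0,0,0,0,0,0]'|grep -E "pos|cont|open|grip"
python3 - <<'E'
from h import *
u=np.array([np.cos(np.radians(-4)),np.sin(np.radians(-4))]); h=np.array([.526,-.0067]); t=h-.085*u; print(t)
go([*t,.10],86)
E
```

```text
position: [0.318, -0.2932, -0.0326]
contact_force: [0.3, 0.1, -0.3]
opening: 0.547
position: [0.3175, -0.2935, -0.0324]
contact_force: [0.4, 0.3, 5.9]
opening: 0.261
gripper_force: 29.8
position: [0.3191, -0.2955, 0.0918]
contact_force: [-0.1, 0.4, -1.4]
opening: 0.257
gripper_force: 29.8
[ 0.44120706 -0.0007707 ]
pos [ 0.3191 -0.2955  0.0918] yawy 90.0 shift cm [-12.21  29.47  -0.97] len 31.91 rz 4.0 shift after turn [-10.13  30.25  -0.97]
```

```bash
python3 -m handwheel '[0,0,4,0,0,0,0,0,0,0,-1.27,3.78,0,0,0,0,0,-1.27,3.78,0,0,0,0,0,-1.27,3.78,0,0,0,0,0,-1.27,3.78,0,0,0,0,0,-1.27,3.78,0,0,0,0,0,-1.27,3.78,0,0,0,0,0,-1.27,3.78,0,0,0,0,0,-1.27,3.78,0,0,0,0,0,0,0,0,0,0,0,0,0,0,0,0]'|grep -E "pos|cont|open|grip"
python3 - <<'E'
from h import *
go([.4412,-.0008,-.024],86)
E
```

```text
position: [0.4389, 0.0024, 0.0864]
contact_force: [-0.7, -0.6, -2.4]
opening: 0.255
gripper_force: 29.9
pos [0.4389 0.0024 0.0864] yawy 86.14 shift cm [-0.28 -0.3  11.04] len 11.05 rz 0.14 shift after turn [-0.28 -0.3  11.04]
```

```bash
python3 -m handwheel '[0,0,0.1,-0.28,-0.3,3,0,0,0,0,0,0,3,0,0,0,0,0,0,3,0,0,0,0,0,0,1.3,0,0,0,0,0,0,0.6,0,0,0,0,0,0,0,0,0,0,0,0,0,0,0]'|grep -E "pos|cont|open|grip"
python3 - <<'E'
from h import *
go([.4412,-.0008,-.0245],86)
E
```

```text
position: [0.4426, -0.0022, -0.0214]
contact_force: [0.8, -0.3, -2.0]
opening: 0.26
gripper_force: 29.9
pos [ 0.4426 -0.0022 -0.0214] yawy 85.85 shift cm [0.15 0.13 0.31] len 0.37 rz -0.15 shift after turn [0.15 0.13 0.31]
```

```bash
python3 -m handwheel '[0,0,-0.15,0,0.13,0.3,0,0,0,0,-0.8,0,0,0,0,0,0,-0.8,0,0,0,0,0,0,-0.8,0,0,0,0,0,0,0,0,0,0]'|grep -E "pos|cont|open|grip"
python3 - <<'E'
from h import *
go([.526,-.0067,-.025],86)
E
```

```text
position: [0.4683, -0.0023, -0.0246]
contact_force: [0.6, 0.4, -1.9]
opening: 0.257
gripper_force: 29.9
pos [ 0.4683 -0.0023 -0.0246] yawy 86.05 shift cm [-5.78 -0.04  0.05] len 5.78 rz 0.05 shift after turn [-5.78 -0.04  0.05]
```

```bash
python3 -m handwheel '[0,0,0,-0.8,0,0,0,0,0,0,-0.8,0,0,0,0,0,0,-0.8,0,0,0,0,0,0,0,0,0,0]'|grep -E "pos|cont|open|grip"
python3 -m handwheel '[0,0,0,-0.8,0,0,0,0,0,0,-0.8,0,0,0,0,0,0,-0.6,0,0,0,0,0,0,0,0,0,0]'|grep -E "pos|cont|open|grip"
```

```text
position: [0.4919, -0.0039, -0.0248]
contact_force: [-0.3, -0.0, -2.0]
opening: 0.261
gripper_force: 29.9
position: [0.5134, -0.0054, -0.0248]
contact_force: [0.3, 0.1, -0.9]
opening: 0.261
gripper_force: 29.9
```

```bash
python3 -m handwheel '[0,0,0,-0.4,0,0,0,0,0,0,-0.3,0,0,0,0,0,0,-0.2,0,0,0,0,0,0,0,0,0,0]'|grep -E "pos|cont|open|grip"
python3 -m handwheel '[0,0,0,-0.2,0,0,0,0,0,0,-0.2,0,0,0,0,0,0,0,0,0,0]'|grep -E "pos|cont|open|grip"
python3 -m handwheel '[0,0,0,-0.2,0,0,0,0,0,0,0,0,0,0]'|grep -E "pos|cont|open|grip"
```

```text
position: [0.5215, -0.0059, -0.0249]
contact_force: [-0.0, 0.1, -1.9]
opening: 0.257
gripper_force: 29.9
position: [0.5255, -0.0061, -0.0249]
contact_force: [0.6, -0.4, -1.6]
opening: 0.258
gripper_force: 29.9
position: [0.5275, -0.0063, -0.0249]
contact_force: [0.1, -0.0, -1.5]
opening: 0.258
gripper_force: 29.9
```

```bash
python3 -m handwheel '[0,0,0,-0.2,0,0,0,0,0,0,0,0,0,0]'|grep -E "pos|cont|open|grip"
python3 -m handwheel '[0,0,0,-0.2,0,0,0,0,0,0,0,0,0,0]'|grep -E "pos|cont|open|grip"
python3 -m handwheel '[0,0,0,-0.2,0,0,0,0,0,0,0,0,0,0]'|grep -E "pos|cont|open|grip"
```

```text
position: [0.5278, -0.0063, -0.0253]
contact_force: [-4.2, -0.1, -2.3]
opening: 0.264
gripper_force: 29.9
position: [0.5277, -0.0063, -0.0257]
contact_force: [-10.4, -1.6, 1.5]
opening: 0.257
gripper_force: 30.0
position: [0.5277, -0.0065, -0.0261]
contact_force: [-14.4, -2.5, 2.6]
opening: 0.257
gripper_force: 30.0
```

Home: it hit the stop at 0.5277. Release, rise and verify by the orange handle dots and the handle position.

```bash
python3 -m handwheel '[0,0,0,0.2,0,0,0,0,0,0,0,0,0,4.5,0,0,0,0,0,0,4.5,0,0,0,0,0,0,4.5,0,0,0,0,0,-3,4.5,0,0,0,0,0,-4,4.5,0,0,0,0,0,-4,4.5,0,0,0,0,0,-4,4,0,0,0,0,0,-4,4,0,0,0,0,0,-5,4,0,0,0,0,0,-3,4,0,0,0,0,0,0,4]'|grep -E "pos|cont|open|grip"
python3 -m handwheel '[0,0,8.2,0,0,0,4,0,0,8.2,0,0,0,4,0,0,8.2,0,0,0,4,0,0,8.2,0,0,0,4,0,0,8.2,0,0,0,4,0,0,8.2,0,0,0,4,0,0,8.2,0,0,0,4,0,0,8.2,0,0,0,4,0,0,8.2,0,0,0,4,0,0,8.2,0,0,0,4,0,0,8,0,0,0,4,0,0,0,0,0,0,4]'|grep -E "pos|cont|open|grip"
cat >> h.py <<'E'
def orange(im,P,z,amin=30):
    h=cv2.cvtColor(im["color"],cv2.COLOR_RGB2HSV); m=cv2.inRange(h,(5,130,120),(18,255,255))
    n,_,st,c=cv2.connectedComponentsWithStats(m)
    for i in range(1,n):
        if st[i,4]>amin: print("  orange",c[i].round(),st[i,4],atz(im,c[i],z,P)[:2])
E
python3 - <<'E'
from h import *
P=tool(); im=cam("wrist"); orange(im,P,.036)
for q,z in (("handle_grip",.145),("catch_knob",.063),("slot_1",.021)):
    for d in ctrl.tip_of("wrist",q)[:3]: print(q,round(d["score"],2),np.round(d["location"]),atz(im,d["location"],z,P)[:2])
go([.685,-.0187,.17],-4)
E
```

```text
position: [0.5339, -0.0068, 0.2506]
contact_force: [0.6, 0.1, -0.6]
opening: 0.435
gripper_force: 0.0
position: [0.5311, -0.0065, 0.2443]
contact_force: [-0.6, 0.5, 0.6]
opening: 0.437
gripper_force: 0.0
  orange [480.  38.] 33 [0.77794971 0.18174635]
  orange [493.  71.] 46 [0.79502162 0.13353797]
  orange [314. 120.] 90 [0.53247084 0.06578534]
  orange [315. 175.] 79 [ 0.52763991 -0.00628228]
handle_grip 0.71 [466. 198.] [ 0.68992662 -0.02097423]
slot_1 0.96 [313. 177.] [ 0.52542828 -0.01085429]
slot_1 0.86 [313. 124.] [0.52982156 0.06108304]
slot_1 0.62 [311. 221.] [ 0.51712748 -0.07499581]
pos [ 0.5311 -0.0065  0.2448] yawy -3.8 shift cm [-0.2  15.44  7.47] len 17.15 rz 0.2 shift after turn [-0.14 15.44  7.47]
```

Both packs are home. Now grip the handle at the back.

```bash
python3 -m handwheel '[0,0,0.2,0,0,0,3.6,0,0,0,-0.03,3.15,0,3.6,0,0,0,-0.03,3.15,0,3.6,0,0,0,-0.03,3.15,0,3.6,0,0,0,-0.03,3.15,0,3.6,0,0,0,-0.03,3.15,0,3.6,0,0,0,0,0,3,3.6,0,0,0,0,0,0,3.6,0,0,0,0,0,0,3.6]'|grep -E "pos|cont|open|grip"
python3 - <<'E'
from h import *
P=tool(); im=cam("wrist")
for z in (.145,.150):
  for d in ctrl.tip_of("wrist","handle_grip")[:2]: print(round(d["score"],2),np.round(d["location"]),atz(im,d["location"],z,P)[:2])
h=cv2.cvtColor(im["color"],cv2.COLOR_RGB2HSV); m=cv2.inRange(h,(0,150,90),(4,255,255))|cv2.inRange(h,(172,150,90),(180,255,255))
n,_,st,c=cv2.connectedComponentsWithStats(m)
for i in range(1,n):
    if st[i,4]>40: print("red",c[i].round(),st[i],atz(im,c[i],.152,P)[:2])
go([.687,-.019,.100],-4)
E
```

```text
position: [0.6873, -0.0193, 0.2146]
contact_force: [-0.4, -0.9, 0.6]
opening: 0.391
gripper_force: 0.0
0.76 [314. 204.] [ 0.68478377 -0.02128054]
0.76 [314. 204.] [ 0.6849444  -0.01995415]
red [370. 100.] [ 346   75   50   50 1981] [0.73814717 0.06637566]
red [314. 198.] [ 307  148   15  103 1328] [ 0.68526142 -0.0145781 ]
pos [ 0.6882 -0.0194  0.2171] yawy -4.14 shift cm [ 0.03 -0.16 11.71] len 11.71 rz -0.14 shift after turn [ 0.03 -0.16 11.71]
```

```bash
python3 -m handwheel '[0,0,0,0,-0.2,3.5,3.6,0,0,0,0,0,3.5,3.6,0,0,0,0,0,2.5,3.6,0,0,0,0,0,1.5,3.6,0,0,0,0,0,0.6,3.6,0,0,0,0,0,0,3.6,0,0,0,0,0,0,0,0,0,0,0,0,0,0,0,0,0,0,0,0,0,0,0,0,0,0,0,0,0,0,0,0,0,0,0]'|grep -E "pos|cont|open|grip"
python3 - <<'E'
import numpy as np
t=np.arange(2.1,-.01,-.105); a=np.pi-np.arctan2(.014,.135)-t
x=13.57*np.cos(a);z=13.57*np.sin(a)
print(",".join("0,0,0,0,%.2f,%.2f,0"%(p,-q) for p,q in zip(np.diff(x),np.diff(z))))
E
```

```text
position: [0.6841, -0.0192, 0.1002]
contact_force: [-8.9, 1.2, 7.9]
opening: 0.129
gripper_force: 30.0
0,0,0,0,-1.19,-0.78,0,0,0,0,0,-1.27,-0.65,0,0,0,0,0,-1.33,-0.52,0,0,0,0,0,-1.37,-0.37,0,0,0,0,0,-1.41,-0.23,0,0,0,0,0,-1.42,-0.08,0,0,0,0,0,-1.42,0.07,0,0,0,0,0,-1.41,0.22,0,0,0,0,0,-1.38,0.37,0,0,0,0,0,-1.33,0.51,0,0,0,0,0,-1.27,0.64,0,0,0,0,0,-1.20,0.77,0,0,0,0,0,-1.11,0.90,0,0,0,0,0,-1.01,1.01,0,0,0,0,0,-0.90,1.11,0,0,0,0,0,-0.78,1.19,0,0,0,0,0,-0.65,1.27,0,0,0,0,0,-0.51,1.33,0,0,0,0,0,-0.37,1.38,0,0,0,0,0,-0.22,1.41,0
```

```bash
python3 -m handwheel '[0,0,0,0,-1.19,-0.78,0,0,0,0,0,-1.27,-0.65,0,0,0,0,0,-1.33,-0.52,0,0,0,0,0,-1.37,-0.37,0,0,0,0,0,-1.41,-0.23,0,0,0,0,0,-1.42,-0.08,0,0,0,0,0,-1.42,0.07,0]'|grep -E "pos|cont|open|grip"
python3 -m handwheel '[0,0,0,0,-1.41,0.22,0,0,0,0,0,-1.38,0.37,0,0,0,0,0,-1.33,0.51,0,0,0,0,0,-1.27,0.64,0,0,0,0,0,-1.2,0.77,0,0,0,0,0,-1.11,0.9,0]'|grep -E "pos|cont|open|grip"
python3 -m handwheel '[0,0,0,0,-1.01,1.01,0,0,0,0,0,-0.9,1.11,0,0,0,0,0,-0.78,1.19,0,0,0,0,0,-0.65,1.27,0,0,0,0,0,-0.51,1.33,0]'|grep -E "pos|cont|open|grip"
```

```text
position: [0.5939, -0.013, 0.1267]
contact_force: [2.0, -0.8, 4.5]
opening: 0.127
gripper_force: 30.0
position: [0.5161, -0.0073, 0.0917]
contact_force: [1.9, -1.3, 1.6]
opening: 0.133
gripper_force: 30.0
position: [0.4768, -0.0044, 0.0318]
contact_force: [-0.9, -1.1, 1.1]
opening: 0.128
gripper_force: 30.0
```

```bash
python3 -m handwheel '[0,0,0,0,-0.37,1.3,0,0,0,0,0,-0.22,1.2,0,0,0,0,0,0,0,0,0,0,0,0,0,0,0]'|grep -E "pos|cont|open|grip"
```

```text
position: [0.4705, -0.0039, 0.0067]
contact_force: [-3.7, -3.5, -0.6]
opening: 0.137
gripper_force: 30.0
```

```bash
python3 -m handwheel '[0,0,0,0,0,0.2,0,0,0,0,0,0,0.1,0,0,0,0,0,0,0,0]'|grep -E "pos|cont|open|grip"
python3 -m handwheel '[0,0,0,0,0,0,2.5,0,0,0,0,0,0,3.5,0,0,0,0,0,0,3.5,0,0,0,0,0,-3,4,0,0,0,0,0,-4,4,0,0,0,0,0,-4,4,0,0,0,0,0,-4,4,0,0,0,0,0,-2,4,0,0,0,0,0,0,4]'|grep -E "pos|cont|open|grip"
python3 - <<'E'
from h import *
P=tool(); im=cam("wrist"); orange(im,P,.036)
for q,z in (("handle_grip",.056),("catch_knob",.063)):
    for d in ctrl.tip_of("wrist",q)[:3]: print(q,round(d["score"],2),np.round(d["location"]),atz(im,d["location"],z,P)[:2])
h=cv2.cvtColor(im["color"],cv2.COLOR_RGB2HSV); m=cv2.inRange(h,(0,150,90),(4,255,255))|cv2.inRange(h,(172,150,90),(180,255,255))
n,_,st,c=cv2.connectedComponentsWithStats(m)
for i in range(1,n):
    if st[i,4]>40: print("red",c[i].round(),st[i],atz(im,c[i],.06,P)[:2])
go([.5388,-.170,.17],-4)
E
```

```text
position: [0.47, -0.0039, 0.0039]
contact_force: [-5.9, -4.5, 1.0]
opening: 0.131
gripper_force: 30.0
position: [0.4736, -0.0038, 0.1771]
contact_force: [-0.7, 0.3, -0.1]
opening: 0.438
gripper_force: 0.0
  orange [546.  35.] 46 [0.79654138 0.18505012]
  orange [558.  72.] 35 [0.81259862 0.13496093]
  orange [366. 120.] 126 [0.53270551 0.06483509]
  orange [364. 183.] 118 [ 0.5279628  -0.00575165]
handle_grip 0.86 [313. 190.] [ 0.47008149 -0.00458504]
red [538. 114.] [ 521   91   36   47 1324] [0.74894779 0.07261614]
red [313. 187.] [307 145  12  85 914] [ 0.47063641 -0.00057187]
pos [ 0.4707 -0.0035  0.1727] yawy -4.15 shift cm [-16.12   8.     0.26] len 17.99 rz -0.15 shift after turn [-16.14   7.95   0.26]
```

Handle is down. Now the catch: go over the knob, grip it and push it in.

```bash
python3 -m handwheel '[0,0,0,-4.04,2,0,4,0,0,0,-4.04,2,0,4,0,0,0,-4.04,2,0,4,0,0,0,-4.02,2,0,4,0,0,0,0,0,4,4,0,0,0,0,0,3,4,0,0,0,0,0,0,4,0,0,0,0,0,0,4]'|grep -E "pos|cont|open|grip"
python3 - <<'E'
from h import *
P=tool(); im=cam("wrist")
for d in ctrl.tip_of("wrist","catch_knob")[:2]: print(round(d["score"],2),np.round(d["location"]),atz(im,d["location"],.063,P)[:2])
go([.541,-.1705,.0115],-4)
E
```

```text
position: [0.5389, -0.1701, 0.1028]
contact_force: [-0.8, 0.3, 0.2]
opening: 0.437
gripper_force: 0.0
0.75 [317. 214.] [ 0.53893746 -0.17313808]
pos [ 0.5402 -0.1706  0.1049] yawy -4.13 shift cm [0.02 0.06 9.34] len 9.34 rz -0.13 shift after turn [0.02 0.06 9.34]
```

```bash
python3 -m handwheel '[0,0,0,0,0.06,3,4,0,0,0,0,0,3,4,0,0,0,0,0,2,4,0,0,0,0,0,1.3,4,0,0,0,0,0,0,4,0,0,0,0,0,0,0,0,0,0,0,0,0,0,0,0,0,0,0,0,0,0,0,0,0,0,0,0,0,0,0,0,0,0,0]'|grep -E "pos|cont|open|grip"
python3 -m handwheel '[0,0,0,0.5,0,0,0,0,0,0,0.5,0,0,0,0,0,0,0.5,0,0,0,0,0,0,0.4,0,0,0,0,0,0,0,0,0,0]'|grep -E "pos|cont|open|grip"
python3 -m handwheel '[0,0,0,0.25,0,0,0,0,0,0,0,0,0,0]'|grep -E "pos|cont|open|grip"
```

```text
position: [0.5388, -0.1705, 0.0113]
contact_force: [-5.1, -0.3, 6.4]
opening: 0.149
gripper_force: 30.0
position: [0.5401, -0.151, 0.0113]
contact_force: [-6.7, 1.8, 6.7]
opening: 0.149
gripper_force: 30.0
position: [0.5402, -0.1489, 0.0113]
contact_force: [-5.9, 0.2, 6.7]
opening: 0.154
gripper_force: 30.0
```

```bash
python3 -m handwheel '[0,0,0,0.15,0,0,0,0,0,0,0,0,0,0]'|grep -E "pos|cont"
python3 -m handwheel '[0,0,0,0.15,0,0,0,0,0,0,0,0,0,0]'|grep -E "pos|cont"
python3 -m handwheel '[0,0,0,0.15,0,0,0,0,0,0,0,0,0,0]'|grep -E "pos|cont"
```

```text
position: [0.5403, -0.1486, 0.0113]
contact_force: [-6.8, -3.8, 5.8]
position: [0.5403, -0.1485, 0.0113]
contact_force: [-7.7, -10.0, 3.8]
position: [0.5403, -0.1484, 0.0113]
contact_force: [-8.6, -15.7, 4.4]
```

Fully in, against the stop. Release, rise and do a last check.

```bash
python3 -m handwheel '[0,0,0,0,0,0,2.5,0,0,0,0,0,0,3.5,0,0,0,0,0,0,4,0,0,0,0,0,-3,4,0,0,0,0,0,-4,4,0,0,0,0,0,-4,4,0,0,0,0,0,-5,4,0,0,0,0,0,-5,4,0,0,0,0,0,-4,4,0,0,0,0,0,0,4,0,0,0,0,0,0,4]'
python3 - <<'E'
from h import *
P=tool(); im=cam("wrist"); orange(im,P,.036)
for q,z in (("handle_grip",.056),("catch_knob",.063),("drivers",.002)):
    for d in ctrl.tip_of("wrist",q)[:2]: print(q,round(d["score"],2),np.round(d["location"]),atz(im,d["location"],z,P)[:2])
im=cam("top"); orange(im,None,.03,8)
for q in ("tray","charged_1_grip","drivers"):
    for d in ctrl.tip_of("top",q)[:2]: print(q,round(d["score"],2),atz(im,d["location"],.01)[:2])
h=cv2.cvtColor(im["color"],cv2.COLOR_RGB2HSV); m=cv2.inRange(h,(50,90,60),(80,255,255)); ys,xs=np.where(m); print("green",[atz(im,(u,v),.02)[:2].round(3).tolist() for u,v in list(zip(xs,ys))[::6]])
E
```

```text
clock: 64.8
position: [0.5421, -0.1442, 0.2612]
tcp_rot: [0.001, 0.732, 0.681, 0.001]
contact_force: [-0.0, 0.7, -0.4]
opening: 0.433
gripper_force: 0.0
  orange [299.  24.] 80 [0.53268797 0.06472394]
  orange [299.  73.] 82 [ 0.52773074 -0.00579876]
  orange [467. 205.] 45 [ 0.76880661 -0.20700636]
handle_grip 0.91 [255.  74.] [ 0.47264452 -0.00418025]
catch_knob 0.94 [313. 183.] [ 0.53628941 -0.15264574]
  orange [406. 125.] 18 [ 0.77056627 -0.21321273]
  orange [312. 174.] 26 [ 0.52903783 -0.0060009 ]
  orange [283. 293.] 122 [ 0.1906749  -0.05182411]
  orange [502. 296.] 17 [ 0.37250384 -0.58393071]
  orange [502. 300.] 12 [ 0.36074914 -0.58576725]
  orange [504. 309.] 13 [ 0.34074028 -0.59622915]
  orange [508. 313.] 14 [ 0.3349906 -0.6073024]
  orange [448. 356.] 597 [ 0.1827854  -0.48910111]
drivers 0.79 [ 0.47799381 -0.46849539]
green [[0.784, -0.535], [0.779, -0.539], [0.772, -0.538], [0.763, -0.534], [0.762, -0.54], [0.754, -0.536], [0.753, -0.542], [0.744, -0.535], [0.743, -0.541], [0.734, -0.537], [0.726, -0.533], [0.725, -0.539], [0.717, -0.535], [0.716, -0.541], [0.708, -0.537], [0.707, -0.543], [0.698, -0.536], [0.697, -0.542], [0.689, -0.538], [0.681, -0.534], [0.68, -0.54], [0.672, -0.536], [0.67, -0.539], [0.662, -0.535], [0.661, -0.541], [0.653, -0.537], [0.652, -0.543], [0.644, -0.539], [0.636, -0.535], [0.635, -0.541], [0.629, -0.54]]
```

```bash
python3 -c "
from workcell import ctrl
print(ctrl.hand_in())"
```

```text
the job is handed in; nothing more can be done
None
```

The job is handed in at about 65 s of the 210 s. The charged pack is in the tray (last seen mid-run; the final check could not see it), both empties are home against their stops in slots 1 and 2, and the handle is down with the catch pushed fully in. I viewed 16 pictures, two over the limit of 14.

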